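# Swing the tasting board round its pin into the catch

## Robot

A 6-joint arm with a two-finger parallel gripper is mounted at the origin on the work surface. World frame = base frame: x ahead of the robot, y to its left, z up, the work surface at z = 0. Lengths are in m, angles in rad, forces in N, time in s.
With the tool pointing down it reaches from about 0.4 to 0.825 m from the base axis. Payload 7 kg.
Tool frame: the origin (TCP) lies on the centre line of the jaws, within the pads' length; the fingertips stand 22 mm ahead of it and the grasp point (between the pads) lies 3 mm ahead of it; z points along the fingers, y is the line along which they close (so a half turn about z gives the same grasp; the last joint's range is limited). The gripper opens to 88 mm and grips with 3 to 60 N. Pads are 19 mm wide; open, the fingers measure 130 mm over their backs; the gripper's body (78 mm by 193 mm) begins 47 mm behind the grasp point.
Start: joints at [0.288, 0.359, 0.012, 0, -1.224, -0.288], TCP at [0.675, -0, 0.249] pointing down, gripper open.
Joint ranges: [-3.07, 3.07], [-1.43, 2.12], [-1.02, 1.25], [-3.03, 1.67], [-3.05, -0], [-3.03, 3.03]. Speed limits (rad/s): [2.39, 2.39, 3.01, 3.14, 3.14, 3.14].

## Interface

Orientations are given as [roll, pitch, yaw] about the fixed x, y, z axes, in that order (R = Rz(yaw) Ry(pitch) Rx(roll)).
In Python, from station import monitor, viewer, order gives the robot as it stands. The module is installed in compiled form; this text tells all that it offers.
- The arm moves only by the tool servo_tool, never from a script. Its argument "targets" is a list of rows, each an object with "angular": the turn, a rotation vector about the tool's x, y, z in degrees, a list of three; "xyz": the shift along the tool's x, y, z in cm, a list of three; "claw": the finger opening in cm, from 0 to 8.76. A call has 1 to 20 rows; each row shifts and turns the commanded pose from where the row before left it, along the tool's axes as they then stand; what a row does not reach is not made up. A row lasts 1/10 s, in which the tool goes at most 50 mm and 8.59 degrees, less where a joint would pass 70% of its speed; a pose out of reach is approached as far as the arm can. A call is refused whole if a number of a shift passes 5 or a number of a turn 8.59, either way. A call with a gripper value outside its range is refused whole. The fingers move at their own pace and stop on an object; "force" is the grip in N (left out, the last holds). Time passes only in rows, so rows that do not move let the fingers close. It gives the time, the measured TCP pose, the force, the opening and the grip force at its end, in the units of the state.
- monitor.get_state(): the state, without advancing time (a new reading comes with each control period).
- viewer.grab_frame(name): name is "scene" or "side" or "wrist"; returns a dict with "color" (420x560x3 uint8, blue, green, red), "fovy" (degrees; the focal length in pixels is half the picture's height over the tangent of half this angle, whatever the lens; pixels are square), "cx", "cy" (the principal point, pixels), "R" (3x3) and "t" (3): a world point X has camera coordinates R X + t. Camera axes: x right, y down, z forward; pixel columns grow to the right and rows downward; lengths in m; the calibration is good to about 2 mm. The wrist camera is an equidistant fisheye: a pixel r from the principal point sees the ray r / f radians off the axis. A picture is of the moment at which its call begins. There is no depth.
- order.job_done(): hands the job in; it is judged then, once.
The state is a dict: "t": time; "q": joint angles; "qd": joint speeds; "joint_efforts": joint torques, N m; "eef_pos": TCP position; "ee_rot": TCP orientation; "force": force on the tool from outside, world axes, zero at the start; "moment": the same for the moment, N m; "width": finger opening in m; "gripper_force": force on a finger pad.
Only numpy, scipy, OpenCV 4.12 (cv2) and the standard library are available. Lean on these libraries where they do the work, as an engineer would, in place of code of your own. Each camera call takes 0.05 s, during which the arm holds its last target. There are 200 camera calls.

## Task

Set the tasting board for the customers: push it until its notch sits on the steel pin, then swing it about the pin, reaching in under the clear guard, until the sprung catch snaps out behind its handle and holds it against the orange plunger. Push gently, keep both small jars standing on the board, don't bump the guard, and leave the other things on the counter alone.

Things in the scene. Friction and masses are not known exactly. Their poses are not given: they have to be found in the camera images.
- dock: Fixed frame of the station, one rigid piece with the guard. Origin: axis of the upright polished (slippery) steel pivot pin (12 mm thick, 42 mm tall) at counter level; x points away from the robot, in under the guard. The handle of the caught board points along -y.
- guard_front (a point): Middle of the front edge of the clear level guard panel, on its underside, 165 mm above the counter. Panel 5 mm thick; in the dock frame x -131 to +69, y -295 to +95 mm, on two 16 mm posts at x +55, y +80 and -280 mm; its front is open. An upright gripper strikes this edge before the board is home; leaned forward 30 to 40 degrees it passes underneath.
- board: Loose flat wooden board, 30 mm thick, about 0.35 kg. Origin: underside, where the pin's axis is when the notch is home. Slab x -101 (near edge, dark line on top) to +4 mm (far edge), y -180 to +50 mm. Notch in far edge at y 0: shoulders of radius 10 at x -6, y +-15.5 mm, bottom at x -6. Starts 14 to 20 mm short of the pin, up to 7 mm sideways, turned 0.37 to 0.63 rad clockwise from the dock.
- board_push (a point): On the board's near edge (board frame x -101, y -115 mm), 15 mm above the counter: a good place to push so that it swings anticlockwise about the pin once the notch is on it. Pushed at y -65 mm it slides without turning much; if a shoulder hangs on the pin, push behind the notch. It slides at 3 to 6 N; a rubber fingertip pressing on the edge also drags it along lengthwise. Too wide to grip across.
- handle_end (a point): Centre of the round end (radius 10 mm, 30 mm thick) of the board's stub handle, 15 mm above the counter; board frame x -8, y -220 mm. The handle is 20 mm wide and 40 mm long.
- catch (a joint): Inward travel (m) of a brass sprung nose, 12 mm wide, on a green block fixed to the counter; 0 = out, 0.010 = in. It juts some 5 mm into the path of the handle's end, gives way at 1 to 3 N (2 to 8 N more push at the near edge) and springs out behind it. The block's place varies and is not given: the handle is caught at a board heading within 0.09 rad of the dock's, either way.
- plunger (a joint): Inward travel (m) of the orange plunger on the same block, facing the robot; the handle's end meets it while passing the nose. Weak spring (under 1 N) back to 0; 0.016 = hard stop, there the push turns stiff. The nose has sprung out once the handle is about 7 mm in (0.0105 is surely past). A caught board keeps it at least 0.004 in.
- jar_red_mid (a point): Centre of the small red jar standing on the board, at either end: 52 mm wide, 66 mm tall, paper-covered top.
- jar_amber_mid (a point): Centre of the small amber jar standing on the board, at either end: 52 mm wide, 66 mm tall, paper-covered top.
- jar_plum: Bystander: dark purple jar, 76 mm wide, 120 mm tall; origin under its centre.
- jar_orange: Bystander: orange jar, 68 mm wide, 100 mm tall; origin under its centre.
- crock: Bystander: blue ceramic crock, 90 mm wide, 110 mm tall; origin under its centre.
- bowl: Bystander: white bowl, 100 mm wide, 45 mm tall; origin under its centre.
- spoon: Bystander: wooden spoon lying along its x axis, about 250 mm long.
- jar_dark: Bystander: brown jar, 68 mm wide, 110 mm tall, left of the guard; origin under its centre.

How it is judged:
By the outcome, as a careful person would: the job done as asked, in the order asked, and still so for the second after the job is handed in, with the robot touching nothing.
It also fails if it takes over 61 s, if anything falls off the work surface, if the arm or the gripper's body presses on something with over 40 N, if the wrist force passes 120 N, or if a joint passes its speed limit or range.

## Working session

There is one attempt and no reset: what is moved stays moved. The work goes in short steps, Python scripts to look and compute and a tool call to move; the robot and the scene stay as the last step left them, time stands still between calls to the robot, and variables do not carry over. Pictures are saved under pics/ and viewed, at most 10 in all, crops included, and the job is handed in when it is done.

Besides the shell and the picture viewer there is one more tool, called in YAML: its name, and indented under it one key for each argument. servo_tool: Moves the arm, as the interface text tells. Its arguments: {"type":"object","properties":{"targets":{"type":"array"},"force":{"type":"number"}},"required":["targets"]}

```bash
mkdir -p pics; ls; python3 - <<'E'
from station import monitor, viewer
import cv2, numpy as np, pickle
s=monitor.get_state(); print(s)
d={}
for n in("scene","side","wrist"):
    f=viewer.grab_frame(n); d[n]=f; cv2.imwrite(f"pics/{n}0.png",f["color"]); print(n,f["fovy"],f["cx"],f["cy"],np.round(f["R"],3).tolist(),np.round(f["t"],3), np.round(-f["R"].T@f["t"],3))
pickle.dump(d,open("f0.pkl","wb"))
E
```

```text
pics
{'t': 0.0, 'q': array([ 2.88071282e-01,  3.59411343e-01,  1.10679024e-02, -3.25082580e-04,
       -1.22410338e+00, -2.88089321e-01]), 'qd': array([-0.00130216,  0.00045633, -0.00021032,  0.00054027, -0.00084346,
        0.00149553]), 'joint_efforts': array([-8.00930356e-04, -5.82726967e+01,  2.93058443e+01,  6.99745238e+00,
        6.93249181e-03, -2.06530804e-04]), 'eef_pos': array([ 6.74553870e-01, -5.00731834e-05,  2.47615295e-01]), 'ee_rot': array([ 3.13992334e+00, -1.75980040e-04, -1.57092493e+00]), 'force': array([-0.32460759,  0.32523063,  0.21625058]), 'moment': array([-0.06024658,  0.02163884, -0.00220519]), 'gripper_force': 0.0, 'width': 0.08773557614201297}
scene 44.14696656468264 277.1268112705651 215.3382565958477 [[0.852, -0.524, -0.006], [-0.5, -0.809, -0.309], [0.157, 0.267, -0.951]] [-0.468  0.35   1.564] [ 0.328 -0.379  1.593]
side 46.56173114178961 283.96251768121334 209.18106789093184 [[0.717, -0.697, -0.01], [-0.356, -0.355, -0.864], [0.599, 0.624, -0.503]] [-0.399  0.309  1.383] [-0.432 -1.031  0.958]
wrist 65.70646984690485 279.9512826669549 208.67674447480425 [[-1.0, 0.0, 0.001], [0.001, 0.959, 0.283], [-0.001, 0.283, -0.959]] [ 0.674 -0.036  0.391] [ 0.675 -0.076  0.385]
```

View pics/scene0.png

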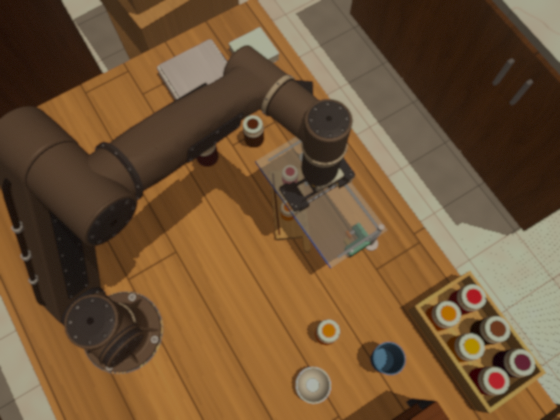

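View pics/side0.png

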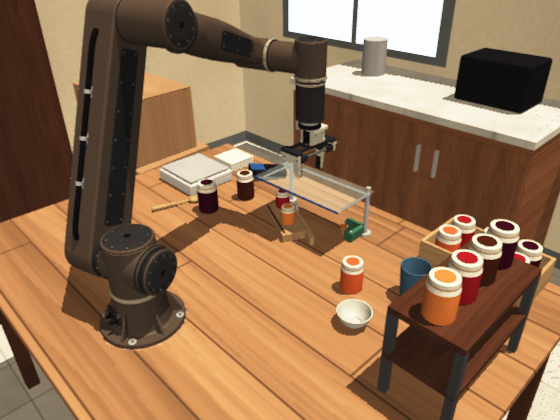

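View pics/wrist0.png

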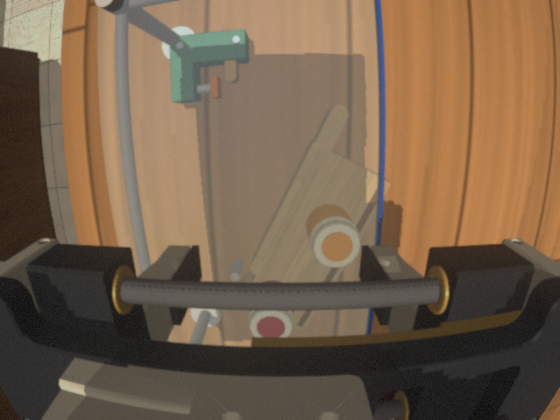

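The wrist view shows the green block around (210,60), with the orange plunger at (214,88) and the brass nose at (231,70). The handle end is at about (340,112), the pin at about (237,270), the amber jar at (337,243) and the red jar at (270,325). The guard's blue front edge runs along u≈375. I'll enlarge it to get exact pixels.

```bash
cat > h.py <<'E'
import numpy as np, cv2, pickle
def ray(f,u,v,wrist=False):
    F=210/np.tan(np.radians(f["fovy"])/2); a,b=u-f["cx"],v-f["cy"]
    if wrist:
        r=np.hypot(a,b); th=r/F; d=np.array([np.sin(th)*a/r,np.sin(th)*b/r,np.cos(th)])
    else: d=np.array([a/F,b/F,1.])
    return -f["R"].T@f["t"], f["R"].T@d
def onplane(f,u,v,z,w=False):
    c,d=ray(f,u,v,w); return c+d*(z-c[2])/d[2]
def proj(f,X,w=False):
    F=210/np.tan(np.radians(f["fovy"])/2); p=f["R"]@np.array(X)+f["t"]
    if w:
        r=np.hypot(p[0],p[1]); th=np.arctan2(r,p[2]); return f["cx"]+F*th*p[0]/r, f["cy"]+F*th*p[1]/r
    return f["cx"]+F*p[0]/p[2], f["cy"]+F*p[1]/p[2]
E
python3 - <<'E'
from h import *
d=pickle.load(open("f0.pkl","rb")); f=d["wrist"]
c=cv2.resize(f["color"][0:350,130:410],None,fx=1.7,fy=1.7,interpolation=cv2.INTER_CUBIC)
cv2.imwrite("pics/w0c.png",cv2.convertScaleAbs(c,alpha=1.3,beta=10))
for n,u,v,z in [("edge1",383,60,.165),("edge2",381,200,.165),("handle",340,112,.03),("corner",389,185,.03),("amber",337,243,.096),("red",270,325,.096),("pin",237,265,.042),("nose",231,70,.02),("plunger",214,88,.015)]:
    print(n,np.round(onplane(f,u,v,z,True),4))
E
```

```text
edge1 [ 0.6037 -0.1174  0.165 ]
edge2 [ 0.6013 -0.0177  0.165 ]
handle [ 0.6089 -0.0809  0.03  ]
corner [5.478e-01 1.000e-04 3.000e-02]
amber [0.619 0.044 0.096]
red [0.6852 0.1413 0.096 ]
pin [0.7249 0.0944 0.042 ]
nose [ 0.7284 -0.1285  0.02  ]
plunger [ 0.7488 -0.1092  0.015 ]
```

View pics/w0c.png

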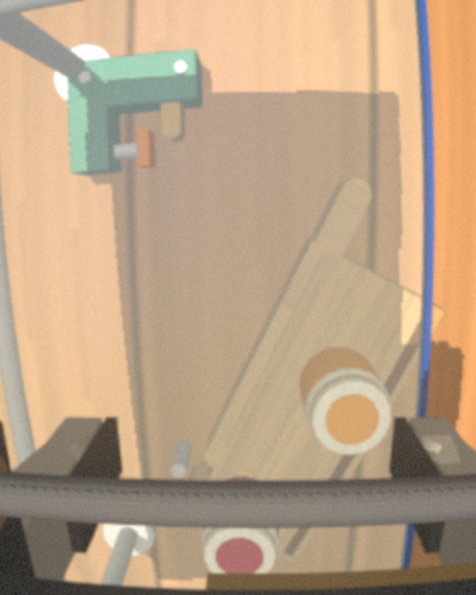

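The crop shows these crop-pixel positions (crop = 1.7×, offset 130):
- Handle end: (357,190)
- Near corner: (441,308)
- Far edge: (310,243) to (207,465)
- Dark line: ends near (290,553)
- Pin: top (183,445), base (178,475)
- Post feet: (85,72) and (128,533)
- Plunger face: (152,148)
- Nose: (172,120)

```bash
python3 - <<'E'
from h import *
d=pickle.load(open("f0.pkl","rb")); f=d["wrist"]
P={}
for n,u,v,z in [("edgeA",423,10,.165),("edgeB",431,200,.165),("edgeC",426,370,.165),("edgeD",408,560,.165),("handle",357,190,.03),("cornerN",441,308,.03),("cornerF",311,243,.03),("far2",209,462,.03),("dark1",420,332,.03),("dark2",290,553,.03),("pinT",183,445,.042),("pinB",179,473,.0),("post-",88,70,.0),("post+",128,533,.0),("amber",352,419,.066+.03),("red",240,555,.096),("noseTip",172,137,.015),("plunger",153,148,.015)]:
    P[n]=onplane(f,130+u/1.7,v/1.7,z,True); print(n,np.round(P[n][:2]*1000,1))
def ang(a,b): 
    w=P[b]-P[a]; return np.arctan2(w[1],w[0])-np.pi/2
print("dock yaw edge",ang("edgeA","edgeD"),"posts",ang("post-","post+"))
print("board yaw far",ang("cornerF","far2"),"dark",ang("dark1","dark2"))
for th in(ang("cornerF","far2"),ang("dark1","dark2")):
    R=np.array([[np.cos(th),-np.sin(th)],[np.sin(th),np.cos(th)]])
    print("origin from handle",P["handle"][:2]-R@[-.008,-.22],"cornerN",P["cornerN"][:2]-R@[-.101,-.18],"cornerF",P["cornerF"][:2]-R@[.004,-.18])
E
```

```text
edgeA [ 605.8 -157.7]
edgeB [602.8 -76.7]
edgeC [600.4  -4.2]
edgeD [596.7  97.5]
handle [608.9 -81.2]
cornerN [547.6  -4.4]
cornerF [638.2 -46.1]
far2 [707.4 109.4]
dark1 [561.6  12.6]
dark2 [646.7 191.7]
pinT [724.   90.1]
pinB [734.5 135.4]
post- [ 791.8 -171.7]
post+ [782.5 195.9]
amber [618.7  47.7]
red [684.  143.3]
noseTip [ 729.  -116.9]
plunger [ 741.8 -109.9]
dock yaw edge 0.03565755853120711 posts 0.025375039508129582
board yaw far -0.41876768349118554 dark -0.4433446671241632
origin from handle [0.70568182 0.11654563] cornerN [0.71310499 0.11898613] cornerF [0.70776452 0.11994043]
origin from handle [0.71051189 0.11410788] cornerN [0.71608693 0.11488261] cornerF [0.71182468 0.11818136]
```

```bash
cat >> h.py <<'E'
from scipy.spatial.transform import Rotation as Ro
def dtool(s,dx): return np.round(Ro.from_euler("xyz",s["ee_rot"]).as_matrix().T@np.array(dx)*100,2)  # cm
E
python3 - <<'E'
from h import *
d=pickle.load(open("f0.pkl","rb")); f=d["wrist"]
print("pin",[np.round(onplane(f,130+u/1.7,v/1.7,z,True),4) for u,v,z in [(178,474,.042),(184,443,0)]])
for n,u,v,z in[("plum",207,187,.12),("plum base",207,209,0),("dark",245,175,.11),("dark b",245,197,0),("orange b",352,290,0)]: print(n,np.round(onplane(d["side"],u,v,z),3))
for n,u,v,z in[("dark",253,126,.11),("orange",328,330,.1),("bowl",313,385,.04)]: print("sc",n,np.round(onplane(d["scene"],u,v,z),3))
for n,X in [("amberS",(.619,.048,.096)),("redS",(.684,.143,.096)),("handleS",(.609,-.081,.03))]: print(n,np.round(proj(d["side"],X)),np.round(proj(d["scene"],X)))
E
```

```text
pin [array([0.7288, 0.1131, 0.042 ]), array([0.7291, 0.1087, 0.    ])]
plum [0.479 0.33  0.12 ]
plum base [0.497 0.373 0.   ]
dark [0.656 0.322 0.11 ]
dark b [0.666 0.342 0.   ]
orange b [ 0.515 -0.338  0.   ]
sc dark [0.664 0.332 0.11 ]
sc orange [ 0.518 -0.327  0.1  ]
sc bowl [ 0.405 -0.43   0.04 ]
amberS [287. 206.] [288. 206.]
redS [282. 191.] [290. 171.]
handleS [311. 237.] [307. 248.]
```

servo_tool:
  targets:
    - {"xyz": [0, 2, 0], "angular": [0, 0, 0], "claw": 0}
    - {"xyz": [0, 3, 0], "angular": [0, 0, 0], "claw": 0}
    - {"xyz": [0, 3, 0], "angular": [0, 0, 0], "claw": 0}
    - {"xyz": [0, 3, 0], "angular": [0, 0, 0], "claw": 0}
    - {"xyz": [0, 3, 0], "angular": [0, 0, 0], "claw": 0}
    - {"xyz": [0, 2, 0], "angular": [0, 0, 0], "claw": 0}
    - {"xyz": [0, 0, 0], "angular": [0, 0, 0], "claw": 0}

```text
t: 0.85
eef_pos: [0.5128, -0.0002, 0.2491]
ee_rot: [-3.141, 0.001, -1.57]
force: [0.3, 0.2, 0.6]
width: 0.0375
gripper_force: 0.0
```

servo_tool:
  targets:
    - {"xyz": [-4, 0, 0], "angular": [0, 0, 0], "claw": 0}
    - {"xyz": [-4, 0, 0], "angular": [0, 0, 0], "claw": 0}
    - {"xyz": [-4, 1, 0], "angular": [0, 0, 0], "claw": 0}
    - {"xyz": [0, 0, 0], "angular": [0, 0, 8.2], "claw": 0}
    - {"xyz": [0, 0, 0], "angular": [0, 0, 8.2], "claw": 0}
    - {"xyz": [0, 0, 0], "angular": [0, 0, 8.2], "claw": 0}
    - {"xyz": [0, 0, 0], "angular": [0, 0, 8.2], "claw": 0}
    - {"xyz": [0, 0, 0], "angular": [0, 0, 8.2], "claw": 0}
    - {"xyz": [0, 0, 0], "angular": [0, 0, 8.2], "claw": 0}
    - {"xyz": [0, 0, 0], "angular": [0, 0, 8.2], "claw": 0}
    - {"xyz": [0, 0, 0], "angular": [0, 0, 8.2], "claw": 0}
    - {"xyz": [0, 0, 0], "angular": [0, 0, 8.2], "claw": 0}
    - {"xyz": [0, 0, 0], "angular": [0, 0, 8.2], "claw": 0}
    - {"xyz": [0, 0, 0], "angular": [0, 0, 8.2], "claw": 0}
    - {"xyz": [0, 0, 0], "angular": [0, 0, 8.2], "claw": 0}
    - {"xyz": [0, 0, 0], "angular": [0, 0, 8.2], "claw": 0}
    - {"xyz": [0, 0, 0], "angular": [0, 0, 8.2], "claw": 0}

```text
t: 2.55
eef_pos: [0.5055, 0.1201, 0.2483]
ee_rot: [-3.141, -0.0, 2.703]
force: [-0.2, -0.7, -0.3]
width: 0.0003
gripper_force: 0.0
```

servo_tool:
  targets:
    - {"xyz": [0, 0, 0], "angular": [0, -8, 0], "claw": 0}
    - {"xyz": [0, 0, 0], "angular": [0, -8, 0], "claw": 0}
    - {"xyz": [0, 0, 0], "angular": [0, -8, 0], "claw": 0}
    - {"xyz": [0, 0, 0], "angular": [0, -8, 0], "claw": 0}
    - {"xyz": [0, 0, 0], "angular": [0, -8, 0], "claw": 0}
    - {"xyz": [0, 0, 0], "angular": [0, 0, 0], "claw": 0}
    - {"xyz": [0, 0, 0], "angular": [0, 0, 0], "claw": 0}

```text
t: 3.25
eef_pos: [0.5539, 0.056, 0.307]
ee_rot: [3.138, 0.525, 2.81]
force: [-0.3, -0.3, 0.3]
width: 0.0006
gripper_force: 0.0
```

```bash
python3 - <<'E'
from h import *
from station import monitor, viewer
s=monitor.get_state(); R=Ro.from_euler("xyz",s["ee_rot"]).as_matrix(); print(s["eef_pos"],s["q"].round(2),s["force"]); print(R.round(3))
print("tool shift to (.505,.135,.06):",dtool(s,np.array([.505,.135,.06])-s["eef_pos"]))
d={n:viewer.grab_frame(n) for n in("scene","side","wrist")}; pickle.dump(d,open("f1.pkl","wb"))
a=cv2.resize(d["scene"]["color"][100:280,200:400],None,fx=2,fy=2); b=cv2.resize(d["side"]["color"][130:310,180:380],None,fx=2,fy=2)
w=cv2.resize(d["wrist"]["color"],None,fx=.57,fy=.57); 
top=np.hstack([a,b]); can=np.zeros((240,800,3),np.uint8); can[:w.shape[0],:w.shape[1]]=w
cv2.imwrite("pics/m1.png",np.vstack([top,can]))
E
```

```text
[0.55390003 0.05596645 0.30699772] [ 0.67 -0.12 -0.76  0.67 -0.74 -3.03] [-0.27561766 -0.33749198  0.26073223]
[[-0.818  0.323  0.475]
 [ 0.281  0.946 -0.159]
 [-0.501  0.004 -0.865]]
tool shift to (.505,.135,.06): [18.61  5.81 17.79]
```

View pics/m1.png

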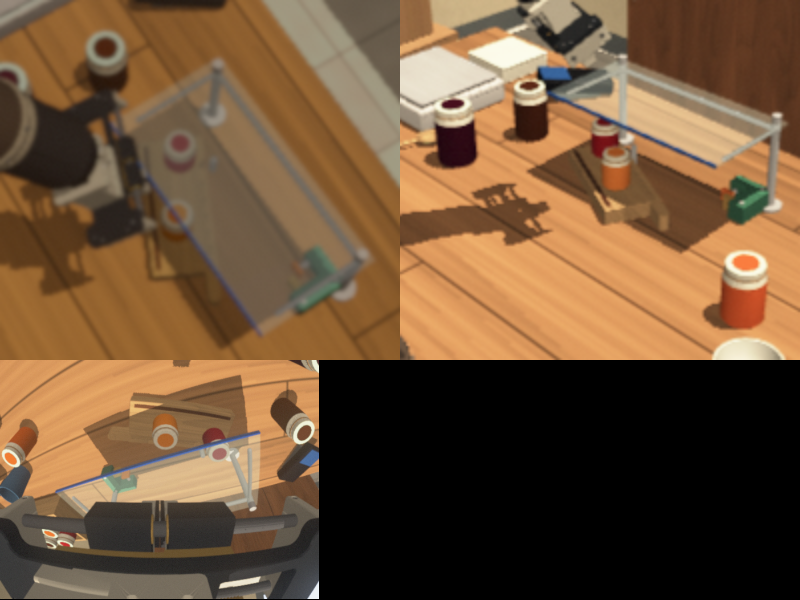

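The tool ran into a limit: q6 is at -3.03 and the pose drifted off the commanded one. The view shows board, jars and guard untouched, with the gripper clear of them. I'll fit the wrist kinematics so I can choose reachable orientations.

```bash
cat > kin.py <<'E'
from h import *
import itertools
from scipy.optimize import least_squares
def wr(q,s): # wrist rotation model
    return (Ro.from_euler("z",q[0])*Ro.from_euler("y",q[1]-q[2])*Ro.from_euler("x",s[0]*q[3])*Ro.from_euler("y",-q[4])*Ro.from_euler("x",s[1]*q[5])).as_matrix()
E
python3 - <<'E'
from kin import *
from station import monitor
s=monitor.get_state(); q0=np.array([.28807,.35941,.01107,-.0003,-1.2241,-.28809]); R0=Ro.from_euler("xyz",[3.13992,-.00018,-1.57092]).as_matrix()
R1=Ro.from_euler("xyz",s["ee_rot"]).as_matrix()
print(s["q"].tolist(),s["eef_pos"].tolist(),s["ee_rot"].tolist())
for sg in itertools.product((1,-1),(1,-1)):
    C=wr(q0,sg).T@R0; E=(wr(s["q"],sg)@C).T@R1
    print(sg,np.round(C,2).tolist(),"err deg",np.degrees(Ro.from_matrix(E).magnitude()))
E
```

```text
[0.6710414242530129, -0.11750176064925985, -0.7579338609434431, 0.6692309294349641, -0.7435508829611747, -3.0298617645206822] [0.5542043133332635, 0.057025083422108186, 0.30647898582351185] [3.1385987755851854, 0.5245902640443143, 2.8122584930660732]
(1, 1) [[0.0, -0.0, 1.0], [-0.84, 0.54, 0.0], [-0.54, -0.84, 0.0]] err deg 113.98627107639656
(1, -1) [[0.0, -0.0, 1.0], [-1.0, 0.0, 0.0], [-0.0, -1.0, -0.0]] err deg 76.67615925993337
(-1, 1) [[0.0, -0.0, 1.0], [-0.84, 0.54, 0.0], [-0.54, -0.84, -0.0]] err deg 45.81619291766696
(-1, -1) [[0.0, -0.0, 1.0], [-1.0, 0.0, 0.0], [-0.0, -1.0, -0.0]] err deg 0.0013498211484874389
```

servo_tool:
  targets:
    - {"xyz": [0, 0, 0], "angular": [0, 8, 0], "claw": 0}
    - {"xyz": [0, 0, 0], "angular": [0, 8, 0], "claw": 0}
    - {"xyz": [0, 0, 0], "angular": [0, 8, 0], "claw": 0}
    - {"xyz": [0, 0, 0], "angular": [0, 0, 0], "claw": 0}

```text
t: 3.8
eef_pos: [0.5582, 0.0569, 0.3073]
ee_rot: [3.139, 0.123, 2.81]
force: [0.0, 0.6, -0.5]
width: 0.0004
gripper_force: 0.0
```

```bash
cat > st.py <<'E'
from station import monitor
s=monitor.get_state(); open("log.txt","a").write(repr([s["q"].tolist(),s["eef_pos"].tolist(),s["ee_rot"].tolist()])+"\n"); print(s["q"].round(3),s["eef_pos"].round(4),s["ee_rot"].round(3))
E
python3 st.py
```

```text
[ 0.51   0.07  -0.273  0.099 -1.146 -2.449] [0.5582 0.0569 0.3073] [3.139 0.123 2.81 ]
```

servo_tool:
  targets:
    - {"xyz": [0, 0, 0], "angular": [0, 0, -8], "claw": 0}
    - {"xyz": [0, 0, 0], "angular": [0, 0, -8], "claw": 0}
    - {"xyz": [0, 0, 0], "angular": [0, 0, -8], "claw": 0}
    - {"xyz": [0, 0, 0], "angular": [0, 0, -8], "claw": 0}
    - {"xyz": [0, 0, 0], "angular": [0, 0, 0], "claw": 0}

```text
t: 4.3
eef_pos: [0.5545, 0.055, 0.3066]
ee_rot: [-3.073, 0.108, -2.908]
force: [-0.3, -0.6, 0.0]
width: 0.0003
gripper_force: 0.0
```

```bash
python3 st.py; cat >> kin.py <<'E'
SG=(-1,-1); q0=np.array([.28807128,.35941134,.0110679,-.00032508,-1.22410338,-.28808932]); R0=Ro.from_euler("xyz",[3.13992334,-.00017598,-1.57092493]).as_matrix()
C=wr(q0,SG).T@R0
def fk(q,p):
    h,L1,e,L2,b,d=p; dip=q[1]-q[2]
    v=np.array([L1*np.sin(q[1])+L2*np.cos(dip)+e*np.sin(dip), b, h+L1*np.cos(q[1])-L2*np.sin(dip)+e*np.cos(dip)])
    R=wr(q,SG)@C
    return Ro.from_euler("z",q[0]).apply(v)+d*R[:,2], R
E
python3 - <<'E'
from kin import *
D=[[q0,[.67455387,-.00005,.2476153]],[[0.6710414242530129,-0.11750176064925985,-0.7579338609434431,0.6692309294349641,-0.7435508829611747,-3.0298617645206822],[0.5542043133332635,0.057025083422108186,0.30647898582351185]]]+[l[:2] for l in map(eval,open("log.txt"))]
r=least_squares(lambda p:np.concatenate([fk(np.array(q),p)[0]-x for q,x in D]+[1e-5*(p-[.3,.5,0,.5,-.19,.2])]),[.3,.5,0,.5,-.19,.2])
print(r.x.round(4),np.abs(r.fun[:-6]).max()); np.save("p.npy",r.x)
E
```

```text
[ 0.514  0.062 -0.287  0.106 -1.14  -1.895] [0.5545 0.055  0.3066] [-3.073  0.108 -2.908]
[ 0.0158  0.6215  0.2003  0.3881 -0.1785  0.3721] 0.06681562640389721
```

```bash
cat >> kin.py <<'E'
E_=lambda a,t: Ro.from_euler(a,t).as_matrix()
def feats(q):
    A=E_("z",q[0]); B=A@E_("y",q[1]); D=A@E_("y",q[1]-q[2]); F=D@E_("x",-q[3]); G=F@E_("y",-q[4]); T=wr(q,SG)@C
    # base z ; upper x,z ; fore x,z ; lateral y ; after q4: y,z ; after q5: y,z ; tool z
    return np.column_stack([[0,0,1],B[:,2],B[:,0],D[:,0],D[:,2],A[:,1],A[:,0],F[:,2],G[:,2],T[:,2]]),T
E
python3 - <<'E'
from kin import *
D=[[q0,[.67455387,-.00005,.2476153]],[[0.6710414242530129,-0.11750176064925985,-0.7579338609434431,0.6692309294349641,-0.7435508829611747,-3.0298617645206822],[0.5542043133332635,0.057025083422108186,0.30647898582351185]]]+[l[:2] for l in map(eval,open("log.txt"))]
A=np.vstack([feats(np.array(q))[0] for q,_ in D]); y=np.concatenate([x for _,x in D])
for lam in(1e-3,1e-5):
    w=np.linalg.solve(A.T@A+lam*np.eye(A.shape[1]),A.T@y); print(w.round(3),np.abs(A@w-y).max())
for i in range(len(D)): print(Ro.from_euler("z",-np.array(D[i][0])[0]).apply(D[i][1]).round(4))
E
```

```text
[-0.061  0.537  0.054  0.13   0.191 -0.196  0.151 -0.083  0.096  0.231] 0.004471353947532548
[ 0.012  0.576  0.02   0.149  0.18  -0.192  0.069 -0.071  0.18   0.348] 0.0003750862079627826
[ 0.6467 -0.1917  0.2476]
[ 0.4695 -0.2999  0.3065]
[ 0.515  -0.2228  0.3073]
[ 0.5098 -0.2249  0.3066]
```

```bash
cat >> kin.py <<'E'
lo=np.array([-3.07,-1.43,-1.02,-3.03,-3.05,-3.03]);hi=np.array([3.07,2.12,1.25,1.67,0,3.03])
def Rt(head,lean,back=True):
    h,l=np.radians([head,lean]); z=np.array([np.cos(h)*np.sin(l),np.sin(h)*np.sin(l),-np.cos(l)])
    x=-np.array([np.cos(h)*np.cos(l),np.sin(h)*np.cos(l),np.sin(l)]); x=x if back else -x
    return np.column_stack([x,np.cross(z,x),z])
def ik(w,p,R,tries=12):
    rng=np.random.default_rng(0); best=None
    for i in range(tries):
        x0=np.clip(np.array([.5,.3,-.3,0,-.8,-1.8])+rng.normal(0,.7,6)*(i>0),lo+.01,hi-.01)
        def f(q):
            A,T=feats(q); return np.r_[(A@w-p)*3,Ro.from_matrix(R.T@T).as_rotvec()]
        r=least_squares(f,x0,bounds=(lo,hi))
        if best is None or r.cost<best.cost: best=r
    return best.x,np.sqrt(2*best.cost)
E
python3 - <<'E'
from kin import *
D=[[q0,[.67455387,-.00005,.2476153]],[[0.6710414242530129,-0.11750176064925985,-0.7579338609434431,0.6692309294349641,-0.7435508829611747,-3.0298617645206822],[0.5542043133332635,0.057025083422108186,0.30647898582351185]]]+[l[:2] for l in map(eval,open("log.txt"))]
A=np.vstack([feats(np.array(q))[0] for q,_ in D]); y=np.concatenate([x for _,x in D])
w=np.linalg.solve(A.T@A+1e-5*np.eye(A.shape[1]),A.T@y); np.save("w.npy",w)
for back in(1,0):
  for p in((.56,.11,.03),(.62,-.01,.03)):
    for hd in(-25,-12,0):
      for le in(33,40): q,e=ik(w,np.array(p),Rt(hd,le,back)); print(back,p,hd,le,q.round(2),round(e,3))
E
```

```text
1 (0.56, 0.11, 0.03) -25 33 [ 0.53  0.26 -0.97  0.64 -0.37 -3.03] 0.481
1 (0.56, 0.11, 0.03) -25 40 [ 0.45  0.39 -1.   -3.03 -0.24  0.69] 0.573
1 (0.56, 0.11, 0.03) -12 33 [ 0.5   0.26 -1.01  0.86 -0.28 -3.03] 0.453
1 (0.56, 0.11, 0.03) -12 40 [ 0.52  0.23 -0.98  0.88 -0.33 -3.03] 0.548
1 (0.56, 0.11, 0.03) 0 33 [ 0.45  0.27 -1.02  1.09 -0.2  -3.03] 0.435
1 (0.56, 0.11, 0.03) 0 40 [ 0.46  0.35 -1.02 -3.03 -0.32  1.09] 0.387
1 (0.62, -0.01, 0.03) -25 33 [ 0.27  0.34 -0.9   0.87 -0.29 -3.03] 0.425
1 (0.62, -0.01, 0.03) -25 40 [ 0.28  0.32 -0.87  0.89 -0.34 -3.03] 0.521
1 (0.62, -0.01, 0.03) -12 33 [ 0.25  0.42 -0.98 -3.03 -0.32  1.07] 0.294
1 (0.62, -0.01, 0.03) -12 40 [ 0.23  0.38 -1.02 -3.03 -0.41  1.12] 0.351
1 (0.62, -0.01, 0.03) 0 33 [ 0.26  0.4  -1.02 -3.03 -0.38  1.25] 0.194
1 (0.62, -0.01, 0.03) 0 40 [ 0.24  0.38 -1.02 -3.03 -0.42  1.28] 0.248
0 (0.56, 0.11, 0.03) -25 33 [-2.82 -1.38 -0.54 -0.89 -2.78 -3.03] 0.172
0 (0.56, 0.11, 0.03) -25 40 [-2.78 -1.42 -0.73 -0.92 -2.68 -3.03] 0.186
0 (0.56, 0.11, 0.03) -12 33 [-2.76 -1.4  -0.53 -0.99 -2.79 -3.03] 0.025
0 (0.56, 0.11, 0.03) -12 40 [-3.07 -1.27 -0.54 -0.48 -3.01 -2.26] 0.143
0 (0.56, 0.11, 0.03) 0 33 [ 0.57  0.31 -1.02  1.67 -0.34 -0.67] 0.281
0 (0.56, 0.11, 0.03) 0 40 [ 0.62  0.28 -1.02  1.67 -0.41 -0.72] 0.352
0 (0.62, -0.01, 0.03) -25 33 [ 0.42  0.34 -1.02  1.67 -0.46 -0.94] 0.165
0 (0.62, -0.01, 0.03) -25 40 [ 0.47  0.33 -1.02  1.67 -0.55 -0.99] 0.219
0 (0.62, -0.01, 0.03) -12 33 [ 0.37  0.34 -0.98  1.67 -0.37 -0.68] 0.251
0 (0.62, -0.01, 0.03) -12 40 [ 0.46  0.3  -1.02  1.67 -0.49 -0.78] 0.313
0 (0.62, -0.01, 0.03) 0 33 [ 0.26  0.4  -1.02 -3.03 -0.38 -1.9 ] 0.194
0 (0.62, -0.01, 0.03) 0 40 [ 0.24  0.38 -1.02 -3.03 -0.42 -1.87] 0.248
```

servo_tool:
  targets:
    - {"xyz": [0, 0, 0], "angular": [0, 0, -8], "claw": 0}
    - {"xyz": [0, 0, 0], "angular": [0, -8, 0], "claw": 0}
    - {"xyz": [0, 0, 0], "angular": [0, -8, 0], "claw": 0}
    - {"xyz": [0, 0, 0], "angular": [0, -8, 0], "claw": 0}
    - {"xyz": [0, 0, 0], "angular": [0, 0, 0], "claw": 0}

```text
t: 4.8
eef_pos: [0.5481, 0.0518, 0.301]
ee_rot: [-3.051, 0.512, -2.737]
force: [0.0, -0.9, -0.8]
width: 0.0008
gripper_force: 0.0
```

```bash
python3 st.py
```

```text
[ 0.545 -0.17  -0.689  0.293 -0.576 -1.942] [0.5481 0.0518 0.301 ] [-3.051  0.512 -2.737]
```

servo_tool:
  targets:
    - {"xyz": [3, 0, 3], "angular": [0, 0, 0], "claw": 0}
    - {"xyz": [3, 0, 3], "angular": [0, 0, 0], "claw": 0}
    - {"xyz": [3, 0, 3], "angular": [0, 0, 0], "claw": 0}
    - {"xyz": [0, 0, 0], "angular": [0, 0, 0], "claw": 0}

```text
t: 5.2
eef_pos: [0.5319, 0.0353, 0.1892]
ee_rot: [-3.053, 0.519, -2.735]
force: [-0.1, -1.0, -0.4]
width: 0.0005
gripper_force: 0.0
```

```bash
python3 st.py
```

```text
[ 0.418 -0.078 -1.012  0.672 -0.152 -2.247] [0.5319 0.0353 0.1892] [-3.053  0.519 -2.735]
```

servo_tool:
  targets:
    - {"xyz": [0, -3, 0], "angular": [8, 0, 0], "claw": 0}
    - {"xyz": [0, -3, 0], "angular": [8, 0, 0], "claw": 0}
    - {"xyz": [0, -3, 0], "angular": [8, 0, 0], "claw": 0}
    - {"xyz": [0, 0, 0], "angular": [0, 0, 0], "claw": 0}

```text
t: 5.6
eef_pos: [0.5748, -0.0449, 0.2395]
ee_rot: [-2.703, 0.461, -2.75]
force: [0.0, -0.5, -0.2]
width: 0.0004
gripper_force: 0.0
```

```bash
python3 st.py; python3 - <<'E'
from kin import *
D=[[q0,[.67455387,-.00005,.2476153]],[[0.6710414242530129,-0.11750176064925985,-0.7579338609434431,0.6692309294349641,-0.7435508829611747,-3.0298617645206822],[0.5542043133332635,0.057025083422108186,0.30647898582351185]]]+[l[:2] for l in map(eval,open("log.txt"))]
A=np.vstack([feats(np.array(q))[0] for q,_ in D]); y=np.concatenate([x for _,x in D])
print(np.linalg.svd(A)[1].round(3))
for lam in(1e-3,1e-5,1e-7):
    w=np.linalg.solve(A.T@A+lam*np.eye(A.shape[1]),A.T@y); print(w.round(3),np.abs(A@w-y).max())
np.save("w.npy",w)
E
```

```text
[ 0.222 -0.059 -1.015  1.331 -0.369 -2.723] [ 0.5748 -0.0449  0.2395] [-2.703  0.461 -2.75 ]
[5.612 5.2   2.898 1.183 0.985 0.737 0.246 0.205 0.19  0.13 ]
[-0.063  0.552  0.09   0.145  0.051 -0.202  0.205  0.085 -0.021  0.253] 0.06250903070244901
[-0.066  0.562  0.091  0.144  0.044 -0.202  0.208  0.091 -0.025  0.258] 0.06253788599844745
[-0.066  0.562  0.091  0.144  0.044 -0.202  0.208  0.091 -0.025  0.259] 0.06253816263665649
```

```bash
cat log.txt | cut -c1-400 ; python3 - <<'E'
from kin import *
D=[[q0,[.67455387,-.00005,.2476153],[3.13992334,-.00017598,-1.57092493]],[[0.6710414242530129,-0.11750176064925985,-0.7579338609434431,0.6692309294349641,-0.7435508829611747,-3.0298617645206822],[0.5542043133332635,0.057025083422108186,0.30647898582351185],[3.1385987755851854, 0.5245902640443143, 2.8122584930660732]]]+[l for l in map(eval,open("log.txt"))]
for q,x,e in D:
    print(np.degrees(Ro.from_matrix(feats(np.array(q))[1].T@Ro.from_euler("xyz",e).as_matrix()).magnitude()).round(2), Ro.from_euler("z",-q[0]).apply(x).round(3))
def F2(q,g=1):
    A=E_("z",q[0]); B=A@E_("y",q[1]); D=A@E_("y",q[1]-q[2]); F=D@E_("x",-q[3]); G=F@E_("y",-q[4]); T=wr(q,SG)@C
    return np.column_stack([[0,0,1],A[:,:2],B[:,[0,2]],D[:,[0,2]],F[:,[1,2]],G[:,[0,2]],T[:,:2]])
A=np.vstack([F2(np.array(q)) for q,*_ in D]); y=np.concatenate([d[1] for d in D])
for lam in(1e-3,1e-6):
    w=np.linalg.solve(A.T@A+lam*np.eye(A.shape[1]),A.T@y); print(w.round(3),np.abs(A@w-y).reshape(-1,3).max(1).round(4))
E
```

```text
[[0.5098343718937144, 0.07048928676609212, -0.27263313746162393, 0.09854786294414532, -1.1457589425416508, -2.449414731791361], [0.558193792542138, 0.05686587890363916, 0.3073432623744846], [3.1391652478265812, 0.12265563545305347, 2.809642781801569]]
[[0.5142275079254331, 0.06218285258649372, -0.2867759994875113, 0.10568813125918172, -1.139678859395796, -1.8952474799676655], [0.5544635593465747, 0.05497746591885706, 0.3065931826751574], [-3.072642225342493, 0.10751725894905118, -2.9078534697656284]]
[[0.5445967517503816, -0.1702350452936569, -0.6885927165394339, 0.29321335725705344, -0.5757890356186673, -1.9424349766212383], [0.5481427832172416, 0.051829731806254775, 0.3009963303851387], [-3.051319144172373, 0.5117250140553722, -2.7371095145920554]]
[[0.41798909677245405, -0.07829463154304771, -1.0115601699616965, 0.6723967556349093, -0.15204809878372846, -2.2474921822495517], [0.5319168352794201, 0.03531793916801316, 0.18921647816188863], [-3.052765093388416, 0.5191332874404009, -2.7350079312434366]]
[[0.22174851013966568, -0.059374981489686555, -1.0149235866409005, 1.3314425497017466, -0.36886090466388755, -2.7230844794372366], [0.5747965598350717, -0.04486322419370146, 0.23953095380312311], [-2.703143369560107, 0.4606424924106034, -2.749737664749576]]
0.0 [ 0.647 -0.192  0.248]
0.0 [ 0.469 -0.3    0.306]
0.0 [ 0.515 -0.223  0.307]
0.0 [ 0.51  -0.225  0.307]
0.0 [ 0.496 -0.24   0.301]
0.0 [ 0.5   -0.184  0.189]
0.0 [ 0.551 -0.17   0.24 ]
[ 0.188  0.009 -0.007  0.002  0.585  0.45   0.008 -0.185 -0.002  0.339
  0.002 -0.002 -0.002] [0.0014 0.0027 0.001  0.0012 0.0008 0.0016 0.0009]
[ 0.199  0.    -0.     0.     0.602  0.464  0.    -0.192 -0.     0.356
  0.    -0.    -0.   ] [0. 0. 0. 0. 0. 0. 0.]
```

```bash
cat >> kin.py <<'E'
def feats(q):
    A=E_("z",q[0]); B=A@E_("y",q[1]); D=A@E_("y",q[1]-q[2]); F=D@E_("x",-q[3]); T=wr(q,SG)@C
    return np.column_stack([[0,0,1],B[:,2],D[:,0],F[:,1],T[:,2]]),T
W=np.array([.199,.602,.464,-.192,.356])
E
python3 - <<'E'
from kin import *
D=[[q0,[.67455387,-.00005,.2476153]]]+[l[:2] for l in map(eval,open("log.txt"))]
A=np.vstack([feats(np.array(q))[0] for q,*_ in D]); y=np.concatenate([d[1] for d in D]); w=np.linalg.lstsq(A,y,rcond=None)[0]; print(w,np.abs(A@w-y).max()); np.save("w.npy",w)
for back in(1,0):
  for p in((.56,.11,.026),(.62,-.01,.026)):
    for hd in(-25,-10,0,15):
      for le in(30,38): q,e=ik(w,np.array(p),Rt(hd,le,back),20); print(back,p,hd,le,q.round(2),round(e,3))
E
```

```text
[ 0.19879996  0.60160009  0.46359999 -0.19179998  0.35604105] 4.9764031882146276e-08
1 (0.56, 0.11, 0.026) -25 30 [-0.17  0.31 -0.77 -2.94 -0.    1.13] 0.141
1 (0.56, 0.11, 0.026) -25 38 [-0.14  0.29 -0.71 -2.65 -0.    0.84] 0.203
1 (0.56, 0.11, 0.026) -10 30 [-0.13  0.32 -0.73 -2.81 -0.    1.2 ] 0.022
1 (0.56, 0.11, 0.026) -10 38 [-0.07  0.3  -0.65 -2.42 -0.    0.77] 0.08
1 (0.56, 0.11, 0.026) 0 30 [-0.14  0.33 -0.76 -2.82 -0.07  1.37] 0.054
1 (0.56, 0.11, 0.026) 0 38 [ 0.    0.31 -0.6  -2.16 -0.    0.59] 0.005
1 (0.56, 0.11, 0.026) 15 30 [ 0.47  0.34 -0.68 -0.54 -0.   -1.21] 0.117
1 (0.56, 0.11, 0.026) 15 38 [ 0.28  0.32 -0.56 -1.31 -0.   -0.28] 0.034
1 (0.62, -0.01, 0.026) -25 30 [-0.33  0.37 -0.68 -2.94 -0.    1.28] 0.054
1 (0.62, -0.01, 0.026) -25 38 [-0.29  0.36 -0.59 -2.55 -0.    0.87] 0.103
1 (0.62, -0.01, 0.026) -10 30 [ 0.26  0.39 -0.67 -0.2  -0.   -1.75] 0.222
1 (0.62, -0.01, 0.026) -10 38 [-0.3   0.38 -0.62 -2.47 -0.11  1.  ] 0.011
1 (0.62, -0.01, 0.026) 0 30 [ 0.26  0.39 -0.65 -0.31 -0.   -1.49] 0.139
1 (0.62, -0.01, 0.026) 0 38 [ 0.01  0.37 -0.48 -1.47 -0.   -0.11] 0.06
[... 603 characters left out ...]
 [ 0.47  0.34 -0.68 -0.54 -0.    1.93] 0.117
0 (0.56, 0.11, 0.026) 15 38 [ 0.28  0.32 -0.56 -1.31 -0.    2.87] 0.034
0 (0.62, -0.01, 0.026) -25 30 [-0.33  0.37 -0.68 -2.94 -0.   -1.86] 0.054
0 (0.62, -0.01, 0.026) -25 38 [-0.29  0.36 -0.59 -2.55 -0.   -2.27] 0.103
0 (0.62, -0.01, 0.026) -10 30 [-0.32  0.38 -0.7  -2.93 -0.05 -1.66] 0.068
0 (0.62, -0.01, 0.026) -10 38 [-0.3   0.38 -0.62 -2.47 -0.11 -2.14] 0.011
0 (0.62, -0.01, 0.026) 0 30 [ 0.26  0.39 -0.65 -0.31 -0.    1.65] 0.139
0 (0.62, -0.01, 0.026) 0 38 [ 0.01  0.37 -0.48 -1.47 -0.    3.03] 0.064
0 (0.62, -0.01, 0.026) 15 30 [ 0.29  0.38 -0.67 -0.25 -0.    1.8 ] 0.013
0 (0.62, -0.01, 0.026) 15 38 [ 0.09  0.36 -0.48 -1.   -0.12  2.7 ] 0.0
```

```bash
cat >> kin.py <<'E'
w=np.load("w.npy")
def iks(p,R,x0):
    def f(q):
        A,T=feats(q); return np.r_[(A@w-p)*5,Ro.from_matrix(R.T@T).as_rotvec()]
    r=least_squares(f,np.clip(x0,lo+.01,hi-.01),bounds=(lo,hi)); return r.x,np.sqrt(2*r.cost)
E
python3 - <<'E'
from kin import *
pts=[(.50,.12,.06),(.54,.12,.026),(.58,.10,.026),(.57,.05,.026),(.62,-.01,.026),(.63,-.01,.026)]
seeds={"F":[-.2,.35,-.8,-2.6,-.3,1.2],"N":[.3,.35,-.6,-1,-.3,-.6]}
for le in(32,38,44):
  for hd in(-20,-10,0,10,20):
    for nm,x0 in seeds.items():
      L=[]
      for p in pts:
        q,e=iks(np.array(p),Rt(hd,le,1),np.array(x0)); L.append("%.2f/%.2f/%.2f/%.2f"%(e,q[2],q[3],q[4]))
      print(le,hd,nm," ".join(L))
E
```

```text
32 -20 F 0.11/-0.93/-3.03/-0.07 0.12/-0.88/-3.03/-0.15 0.11/-0.71/-2.82/-0.00 0.07/-0.71/-2.74/-0.00 0.02/-0.64/-2.78/-0.00 0.02/-0.63/-2.81/-0.00
32 -20 N 0.11/-0.87/-2.91/-0.00 0.13/-0.76/-2.78/-0.00 0.11/-0.71/-2.82/-0.00 0.07/-0.71/-2.74/-0.00 0.02/-0.64/-2.78/-0.00 0.02/-0.63/-2.81/-0.00
32 -10 F 0.02/-0.95/-3.03/-0.11 0.04/-0.90/-3.03/-0.20 0.02/-0.68/-2.72/-0.00 0.01/-0.75/-2.77/-0.08 0.06/-0.68/-2.81/-0.07 0.06/-0.67/-2.83/-0.07
32 -10 N 0.03/-0.85/-2.81/-0.00 0.04/-0.73/-2.67/-0.00 0.02/-0.68/-2.72/-0.00 0.01/-0.75/-2.77/-0.08 0.06/-0.68/-2.81/-0.07 0.06/-0.67/-2.83/-0.07
32 0 F 0.06/-0.86/-2.78/-0.05 0.03/-0.77/-2.69/-0.09 0.06/-0.72/-2.74/-0.08 0.09/-0.72/-2.60/-0.10 0.15/-0.65/-2.63/-0.10 0.15/-0.64/-2.68/-0.09
32 0 N 0.06/-0.86/-2.78/-0.05 0.03/-0.77/-2.69/-0.09 0.06/-0.72/-2.74/-0.08 0.09/-0.72/-2.60/-0.10 0.14/-0.59/-0.57/-0.00 0.14/-0.59/-0.51/-0.00
32 10 F 0.14/-0.82/-2.58/-0.08 0.11/-0.72/-2.46/-0.12 0.14/-0.68/-2.51/-0.11 0.10/-0.64/-0.72/-0.00 0.05/-0.62/-0.44/-0.00 0.05/-0.61/-0.41/-0.00
32 10 N 0.14/-0.82/-2.58/-0.08 0.11/-0.72/-2.46/-0.12 0.14/-0.60/-0.81/-0.00
[... 2585 characters left out ...]
0 0.10/-0.61/-1.99/-0.00 0.07/-0.54/-1.94/-0.00 0.06/-0.56/-1.76/-0.00 0.00/-0.58/-2.15/-0.26 0.00/-0.55/-2.11/-0.23
44 10 F 0.00/-0.79/-2.20/-0.27 0.00/-0.83/-2.44/-0.45 0.00/-0.69/-2.27/-0.34 0.00/-0.64/-2.03/-0.32 0.00/-0.48/-1.66/-0.25 0.00/-0.46/-1.63/-0.23
44 10 N 0.02/-0.66/-1.72/-0.00 0.06/-0.58/-1.66/-0.00 0.00/-0.69/-2.27/-0.34 0.00/-0.64/-2.03/-0.32 0.00/-0.48/-1.66/-0.25 0.00/-0.46/-1.63/-0.23
44 20 F 0.00/-0.67/-1.70/-0.21 0.00/-0.66/-1.95/-0.34 0.00/-0.55/-1.77/-0.29 0.00/-0.56/-1.67/-0.35 0.00/-0.45/-1.47/-0.37 0.00/-0.43/-1.45/-0.36
44 20 N 0.00/-0.67/-1.70/-0.21 0.00/-0.66/-1.95/-0.34 0.00/-0.55/-1.77/-0.29 0.00/-0.56/-1.67/-0.35 0.00/-0.45/-1.47/-0.37 0.00/-0.43/-1.45/-0.36
```

```bash
cat >> kin.py <<'E'
def pts(q):
    A=E_("z",q[0]); B=A@E_("y",q[1]); D=A@E_("y",q[1]-q[2]); F=D@E_("x",-q[3])
    e=np.array([0,0,w[0]])+w[1]*B[:,2]; f=e+w[2]*D[:,0]; g=f+w[3]*F[:,1]; T=wr(q,SG)@C; return e,f,g,g+w[4]*T[:,2],T
def rows(Q):
    out=[]
    for a,b in zip(Q[:-1],Q[1:]):
        pa,pb=pts(a),pts(b); out.append((np.round(pa[4].T@(pb[3]-pa[3])*100,2).tolist(),np.degrees(Ro.from_matrix(pa[4].T@pb[4]).as_rotvec()).round(1).tolist()))
    return out
E
python3 - <<'E'
from kin import *
from station import monitor
q=np.array(monitor.get_state()["q"])
S=np.array([-.1,.3,-.7,-2.1,-.3,.6])
qt,e=iks(np.array([.50,.14,.14]),Rt(10,44),S); print("target",qt.round(3),e)
for p in [(.50,.14,.14),(.50,.14,.027),(.55,.12,.027),(.58,.10,.027),(.63,-.01,.027)]:
    S2,e=iks(np.array(p),Rt(10,44),S); P=pts(S2); print(p,round(e,4),S2.round(2),"f",P[1].round(3),"g",P[2].round(3))
N=16
for i in range(0,N+1,2):
    P=pts(q+(qt-q)*i/N); print(i,P[1].round(3),P[2].round(3),P[3].round(3),P[4][:,2].round(2))
E
```

```text
target [ 0.104  0.011 -0.708 -2.049 -0.004  0.527] 0.10484881040526678
(0.5, 0.14, 0.14) 0.1048 [ 0.1   0.01 -0.71 -2.05 -0.    0.53] f [0.353 0.037 0.495] g [0.233 0.113 0.367]
(0.5, 0.14, 0.027) 0.0 [-0.26  0.38 -0.97 -2.56 -0.57  1.39] f [ 0.313 -0.085  0.307] g [0.256 0.097 0.283]
(0.55, 0.12, 0.027) 0.0 [-0.23  0.37 -0.8  -2.42 -0.43  1.19] f [ 0.387 -0.09   0.332] g [0.306 0.077 0.283]
(0.58, 0.1, 0.027) 0.0 [-0.2   0.37 -0.68 -2.26 -0.33  0.99] f [ 0.439 -0.087  0.356] g [0.336 0.057 0.283]
(0.63, -0.01, 0.027) 0.0 [-0.16  0.38 -0.46 -1.62 -0.23  0.3 ] f [ 0.526 -0.086  0.41 ] g [ 0.386 -0.053  0.283]
0 [0.226 0.051 0.421] [0.385 0.04  0.528] [ 0.575 -0.045  0.24 ] [ 0.53 -0.24 -0.81]
2 [0.243 0.051 0.429] [ 0.385 -0.039  0.52 ] [ 0.548 -0.096  0.208] [ 0.46 -0.16 -0.88]
4 [0.259 0.051 0.438] [ 0.361 -0.102  0.494] [ 0.513 -0.119  0.172] [ 0.43 -0.05 -0.9 ]
6 [0.276 0.05  0.447] [ 0.319 -0.137  0.455] [ 0.479 -0.114  0.138] [ 0.45  0.07 -0.89]
8 [0.292 0.048 0.456] [ 0.272 -0.137  0.411] [ 0.454 -0.084  0.11 ] [ 0.51  0.15 -0.85]
10 [0.308 0.046 0.465] [ 0.231 -0.103  0.372] [ 0.442 -0.036  0.093] [ 0.59  0.19 -0.78]
12 [0.323 0.044 0.475] [ 0.208 -0.041  0.347] [0.445 0.023 0.09 ] [ 0.67  0.18 -0.72]
14 [0.339 0.041 0.485] [0.208 0.036 0.345] [0.465 0.084 0.103] [ 0.72  0.14 -0.68]
16 [0.353 0.037 0.495] [0.233 0.113 0.367] [0.5   0.143 0.133] [ 0.75  0.08 -0.66]
```

```bash
python3 - <<'E'
from kin import *
from station import monitor
q=np.array(monitor.get_state()["q"])
qt,e=iks(np.array([.49,.13,.05]),Rt(10,44),np.array([-.2,.38,-.9,-2.5,-.5,1.3])); print("target",qt.round(3),e)
N=30; Q=[q+(qt-q)*i/N for i in range(N+1)]
for i in range(0,N+1,3):
    P=pts(Q[i]); print(i,P[1].round(2),P[2].round(2),P[3].round(3),P[4][:,2].round(2),"ytool",P[4][:,1].round(2))
for x,a in rows(Q): print('{"xyz":%s,"angular":%s,"claw":0},'%([round(v,1) for v in x],a))
E
```

```text
target [-0.219  0.245 -0.889 -2.377 -0.395  1.136] 1.5676451084933704e-11
0 [0.23 0.05 0.42] [0.38 0.04 0.53] [ 0.575 -0.045  0.24 ] [ 0.53 -0.24 -0.81] ytool [-0.17  0.91 -0.38]
3 [0.24 0.04 0.42] [ 0.39 -0.04  0.51] [ 0.529 -0.124  0.189] [ 0.4  -0.23 -0.89] ytool [-0.21  0.92 -0.33]
6 [0.25 0.03 0.41] [ 0.36 -0.11  0.47] [ 0.462 -0.172  0.134] [ 0.28 -0.17 -0.95] ytool [-0.24  0.94 -0.24]
9 [0.27 0.02 0.41] [ 0.32 -0.16  0.43] [ 0.387 -0.182  0.082] [ 0.2  -0.06 -0.98] ytool [-0.28  0.95 -0.12]
12 [0.28 0.01 0.4 ] [ 0.26 -0.18  0.39] [ 0.319 -0.155  0.037] [ 0.16  0.06 -0.98] ytool [-0.3   0.95  0.01]
15 [0.29 0.   0.4 ] [ 0.21 -0.17  0.35] [ 0.272 -0.1    0.005] [ 0.19  0.19 -0.96] ytool [-0.31  0.94  0.12]
18 [ 0.3  -0.01  0.39] [ 0.16 -0.13  0.32] [ 0.255 -0.027 -0.011] [ 0.26  0.28 -0.92] ytool [-0.32  0.93  0.19]
21 [ 0.31 -0.03  0.38] [ 0.14 -0.07  0.3 ] [ 0.273  0.047 -0.012] [ 0.37  0.33 -0.87] ytool [-0.33  0.92  0.21]
24 [ 0.32 -0.04  0.38] [ 0.15 -0.01  0.29] [0.325 0.106 0.001] [ 0.49  0.32 -0.81] ytool [-0.31  0.93  0.18]
27 [ 0.33 -0.06  0.37] [0.19 0.05 0.29] [0.401
[... 1340 characters left out ...]
w":0},
{"xyz":[-1.1, 2.1, 0.9],"angular":[-0.4, -2.5, 0.1],"claw":0},
{"xyz":[-1.5, 1.9, 1.0],"angular":[-0.0, -2.5, 0.1],"claw":0},
{"xyz":[-1.8, 1.6, 1.0],"angular":[0.4, -2.5, 0.0],"claw":0},
{"xyz":[-2.1, 1.4, 1.0],"angular":[0.7, -2.5, 0.0],"claw":0},
{"xyz":[-2.3, 1.1, 1.0],"angular":[1.1, -2.4, 0.0],"claw":0},
{"xyz":[-2.5, 0.7, 1.0],"angular":[1.5, -2.3, -0.0],"claw":0},
{"xyz":[-2.6, 0.3, 1.1],"angular":[1.8, -2.1, -0.0],"claw":0},
{"xyz":[-2.7, -0.1, 1.1],"angular":[2.1, -1.9, -0.1],"claw":0},
{"xyz":[-2.8, -0.5, 1.1],"angular":[2.4, -1.7, -0.1],"claw":0},
{"xyz":[-2.8, -0.8, 1.2],"angular":[2.6, -1.4, -0.1],"claw":0},
{"xyz":[-2.7, -1.2, 1.2],"angular":[2.9, -1.0, -0.1],"claw":0},
```

```bash
python3 - <<'E'
from kin import *
from station import monitor
q=np.array(monitor.get_state()["q"])
qt,e=iks(np.array([.49,.13,.05]),Rt(10,44),np.array([-.2,.38,-.9,-2.5,-.5,1.3]))
N=26; Q=[q+(qt-q)*i/N+np.array([0,-.1,.4,0,0,0])*np.sin(np.pi*i/N) for i in range(N+1)]
for i in range(0,N+1,2):
    P=pts(Q[i]); print(i,P[1].round(2),P[2].round(2),P[3].round(3),P[4][:,2].round(2))
for x,a in rows(Q): print('{"xyz":%s,"angular":%s,"claw":0},'%([round(v,1) for v in x],a))
E
```

```text
0 [0.23 0.05 0.42] [0.38 0.04 0.53] [ 0.575 -0.045  0.24 ] [ 0.53 -0.24 -0.81]
2 [0.27 0.05 0.45] [ 0.41 -0.02  0.56] [ 0.594 -0.099  0.269] [ 0.53 -0.22 -0.82]
4 [0.3  0.05 0.48] [ 0.41 -0.08  0.58] [ 0.6   -0.138  0.285] [ 0.53 -0.17 -0.83]
6 [0.33 0.04 0.51] [ 0.4  -0.12  0.58] [ 0.598 -0.16   0.287] [ 0.55 -0.1  -0.83]
8 [0.35 0.03 0.54] [ 0.39 -0.16  0.57] [ 0.592 -0.163  0.275] [ 0.57 -0.02 -0.82]
10 [0.37 0.02 0.55] [ 0.37 -0.17  0.54] [ 0.583 -0.148  0.253] [ 0.59  0.07 -0.8 ]
12 [0.39 0.01 0.56] [ 0.35 -0.17  0.5 ] [ 0.572 -0.118  0.224] [ 0.61  0.15 -0.77]
14 [ 0.4  -0.01  0.56] [ 0.33 -0.16  0.46] [ 0.559 -0.077  0.192] [ 0.64  0.22 -0.74]
16 [ 0.4  -0.02  0.54] [ 0.31 -0.13  0.41] [ 0.544 -0.03   0.16 ] [ 0.66  0.27 -0.7 ]
18 [ 0.4  -0.03  0.51] [ 0.29 -0.09  0.37] [0.528 0.02  0.131] [ 0.68  0.3  -0.67]
20 [ 0.4  -0.05  0.48] [ 0.27 -0.04  0.34] [0.514 0.066 0.106] [ 0.7   0.3  -0.65]
22 [ 0.38 -0.06  0.44] [0.25 0.01 0.32] [0.502 0.102 0.086] [ 0.71  0.27 -0.65]
24 [ 0.36 -0.07  0.4 ] [0.24 0.05 0.31] [0.494 0.125 0.068] [ 0.71  0.21 -0.68]
26 [ 0.33 -0.07  0.36] [0.25 
[... 966 characters left out ...]
r":[-1.3, -1.6, 0.0],"claw":0},
{"xyz":[1.0, 2.6, 1.3],"angular":[-1.0, -1.5, 0.2],"claw":0},
{"xyz":[0.9, 2.6, 1.2],"angular":[-0.7, -1.3, 0.3],"claw":0},
{"xyz":[0.9, 2.5, 1.2],"angular":[-0.4, -1.1, 0.5],"claw":0},
{"xyz":[0.9, 2.4, 1.1],"angular":[0.0, -0.9, 0.6],"claw":0},
{"xyz":[0.8, 2.3, 0.9],"angular":[0.4, -0.6, 0.8],"claw":0},
{"xyz":[0.8, 2.0, 0.8],"angular":[0.8, -0.2, 0.9],"claw":0},
{"xyz":[0.8, 1.7, 0.7],"angular":[1.2, 0.1, 0.9],"claw":0},
{"xyz":[0.7, 1.4, 0.6],"angular":[1.6, 0.6, 1.0],"claw":0},
{"xyz":[0.7, 0.9, 0.6],"angular":[1.9, 1.0, 1.0],"claw":0},
{"xyz":[0.7, 0.5, 0.5],"angular":[2.1, 1.5, 0.9],"claw":0},
{"xyz":[0.8, 0.0, 0.5],"angular":[2.4, 2.0, 0.8],"claw":0},
```

servo_tool:
  targets:
    - {"xyz": [-0.7, -3.4, 0], "angular": [-0.4, 0.2, 1.0], "claw": 0}
    - {"xyz": [-0.4, -2.9, -0.1], "angular": [-0.8, -0.1, 0.9], "claw": 0}
    - {"xyz": [-0.1, -2.4, -0.1], "angular": [-1.2, -0.3, 0.8], "claw": 0}
    - {"xyz": [0.1, -1.9, -0.1], "angular": [-1.5, -0.5, 0.7], "claw": 0}
    - {"xyz": [0.3, -1.3, 0], "angular": [-1.7, -0.7, 0.5], "claw": 0}
    - {"xyz": [0.4, -0.8, 0.1], "angular": [-1.9, -1.0, 0.4], "claw": 0}
    - {"xyz": [0.6, -0.2, 0.2], "angular": [-2.0, -1.2, 0.2], "claw": 0}
    - {"xyz": [0.7, 0.3, 0.4], "angular": [-2.1, -1.3, 0.1], "claw": 0}
    - {"xyz": [0.7, 0.8, 0.6], "angular": [-2.2, -1.5, 0], "claw": 0}
    - {"xyz": [0.8, 1.2, 0.7], "angular": [-2.1, -1.6, -0.1], "claw": 0}
    - {"xyz": [0, 0, 0], "angular": [0, 0, 0], "claw": 0}

```text
t: 6.7
eef_pos: [0.5789, -0.1454, 0.2489]
ee_rot: [-3.014, 0.625, -2.802]
force: [0.1, 0.5, 0.3]
width: 0.0004
gripper_force: 0.0
```

```bash
python3 st.py; cat > plan.py <<'E'
from kin import *
from station import monitor
import sys
def plan(target,head,lean,seed,N,bump=(0,0,0,0,0,0)):
    q=np.array(monitor.get_state()["q"]); qt,e=iks(np.array(target),Rt(head,lean),np.array(seed)); print("err",e,qt.round(2))
    Q=[q+(qt-q)*i/N+np.array(bump)*np.sin(np.pi*i/N) for i in range(N+1)]
    for i in range(0,N+1,2):
        P=pts(Q[i]); print(i,P[3].round(3),P[4][:,2].round(2))
    print(",".join('{"xyz":%s,"angular":%s,"claw":0}'%([round(v,1) for v in x],a) for x,a in rows(Q)))
E
python3 -c "
from plan import *
plan((.49,.13,.05),10,44,[-.2,.38,-.9,-2.5,-.5,1.3],18,(0,0,.2,0,0,0))"
```

```text
[ 0.053 -0.036 -0.596 -0.114 -0.378 -1.233] [ 0.5789 -0.1454  0.2489] [-3.014  0.625 -2.802]
err 1.5676451084933704e-11 [-0.22  0.25 -0.89 -2.38 -0.39  1.14]
0 [ 0.579 -0.145  0.249] [ 0.59  0.07 -0.8 ]
2 [ 0.574 -0.119  0.219] [ 0.6   0.15 -0.78]
4 [ 0.572 -0.084  0.193] [ 0.63  0.21 -0.75]
6 [ 0.571 -0.044  0.171] [ 0.65  0.26 -0.71]
8 [ 0.567 -0.002  0.15 ] [ 0.68  0.29 -0.67]
10 [0.559 0.039 0.129] [ 0.7   0.3  -0.64]
12 [0.546 0.076 0.109] [ 0.72  0.29 -0.63]
14 [0.529 0.105 0.089] [ 0.73  0.25 -0.64]
16 [0.51  0.124 0.07 ] [ 0.72  0.19 -0.67]
18 [0.49 0.13 0.05] [ 0.68  0.12 -0.72]
{"xyz":[0.9, 1.4, 1.2],"angular":[-1.9, -1.1, -0.2],"claw":0},{"xyz":[0.6, 1.6, 1.2],"angular":[-1.8, -1.4, -0.2],"claw":0},{"xyz":[0.4, 1.7, 1.2],"angular":[-1.6, -1.6, -0.2],"claw":0},{"xyz":[0.3, 1.8, 1.2],"angular":[-1.4, -1.7, -0.2],"claw":0},{"xyz":[0.3, 1.9, 1.2],"angular":[-1.2, -1.7, -0.1],"claw":0},{"xyz":[0.3, 2.0, 1.2],"angular":[-0.9, -1.7, -0.1],"claw":0},{"xyz":[0.3, 2.0, 1.2],"angular":[-0.7, -1.6, 0.0],"claw":0},{"xyz":[0.4, 2.0, 1.1],"angular":[-0.4, -1.4, 0.2],"claw":0},{"xyz":[0.5, 2.0, 1.1],"angular":[-0.2, -1.2, 0.3],"claw":0},{"xyz":[0.6, 2.0, 0.9],"angular":[0.1, -1.0, 0.4],"claw":0},{"xyz":[0.7, 1.9, 0.8],"angular":[0.4, -0.6, 0.6],"claw":0},{"xyz":[0.8, 1.9, 0.7],"angular":[0.7, -0.3, 0.7],"claw":0},{"xyz":[1.0, 1.7, 0.5],"angular":[0.9, 0.1, 0.8],"claw":0},{"xyz":[1.1, 1.5, 0.3],"angular":[1.2, 0.5, 0.9],"claw":0},{"xyz":[1.1, 1.3, 0.2],"angular":[1.4, 0.9, 0.9],"claw":0},{"xyz":[1.2, 1.0, 0.1],"angular":[1.6, 1.3, 0.9],"claw":0},{"xyz":[1.3, 0.7, 0.0],"angular":[1.8, 1.7, 0.9],"claw":0},{"xyz":[1.4, 0.3, 0.0],"angular":[2.0, 2.1, 0.8],"claw":0}
```

```bash
python3 -c "
from plan import *
plan((.48,.13,.05),10,44,[-.2,.38,-.9,-2.5,-.5,1.3],18,(0,-.1,.1,0,0,0))"
```

```text
err 2.9318074422837995e-10 [-0.23  0.24 -0.91 -2.38 -0.41  1.16]
0 [ 0.579 -0.145  0.249] [ 0.59  0.07 -0.8 ]
2 [ 0.551 -0.12   0.216] [ 0.6   0.15 -0.79]
4 [ 0.529 -0.084  0.19 ] [ 0.62  0.21 -0.75]
6 [ 0.512 -0.042  0.168] [ 0.65  0.26 -0.71]
8 [0.5   0.003 0.148] [ 0.67  0.3  -0.68]
10 [0.491 0.046 0.129] [ 0.7   0.31 -0.65]
12 [0.484 0.084 0.111] [ 0.72  0.29 -0.63]
14 [0.481 0.112 0.093] [ 0.72  0.26 -0.64]
16 [0.48  0.128 0.073] [ 0.72  0.2  -0.67]
18 [0.48 0.13 0.05] [ 0.68  0.12 -0.72]
{"xyz":[1.9, 1.6, 0.6],"angular":[-1.9, -1.0, -0.2],"claw":0},{"xyz":[1.5, 1.9, 0.6],"angular":[-1.8, -1.3, -0.2],"claw":0},{"xyz":[1.3, 2.0, 0.6],"angular":[-1.6, -1.5, -0.2],"claw":0},{"xyz":[1.0, 2.2, 0.7],"angular":[-1.4, -1.6, -0.2],"claw":0},{"xyz":[0.8, 2.3, 0.8],"angular":[-1.2, -1.7, -0.1],"claw":0},{"xyz":[0.7, 2.3, 0.8],"angular":[-1.0, -1.7, -0.1],"claw":0},{"xyz":[0.6, 2.3, 0.9],"angular":[-0.7, -1.6, 0.0],"claw":0},{"xyz":[0.5, 2.3, 0.9],"angular":[-0.5, -1.4, 0.1],"claw":0},{"xyz":[0.5, 2.2, 0.9],"angular":[-0.2, -1.2, 0.3],"claw":0},{"xyz":[0.5, 2.1, 1.0],"angular":[0.1, -1.0, 0.4],"claw":0},{"xyz":[0.5, 1.9, 0.9],"angular":[0.4, -0.7, 0.6],"claw":0},{"xyz":[0.5, 1.7, 0.9],"angular":[0.7, -0.4, 0.7],"claw":0},{"xyz":[0.5, 1.5, 0.9],"angular":[1.0, 0.0, 0.8],"claw":0},{"xyz":[0.6, 1.2, 0.8],"angular":[1.2, 0.4, 0.9],"claw":0},{"xyz":[0.6, 0.9, 0.8],"angular":[1.5, 0.8, 0.9],"claw":0},{"xyz":[0.7, 0.6, 0.8],"angular":[1.7, 1.3, 0.9],"claw":0},{"xyz":[0.8, 0.2, 0.8],"angular":[1.9, 1.7, 0.9],"claw":0},{"xyz":[0.8, -0.1, 0.8],"angular":[2.1, 2.1, 0.8],"claw":0}
```

servo_tool:
  targets:
    - {"xyz": [1.9, 1.6, 0.6], "angular": [-1.9, -1.0, -0.2], "claw": 0}
    - {"xyz": [1.5, 1.9, 0.6], "angular": [-1.8, -1.3, -0.2], "claw": 0}
    - {"xyz": [1.3, 2.0, 0.6], "angular": [-1.6, -1.5, -0.2], "claw": 0}
    - {"xyz": [1.0, 2.2, 0.7], "angular": [-1.4, -1.6, -0.2], "claw": 0}
    - {"xyz": [0.8, 2.3, 0.8], "angular": [-1.2, -1.7, -0.1], "claw": 0}
    - {"xyz": [0.7, 2.3, 0.8], "angular": [-1.0, -1.7, -0.1], "claw": 0}
    - {"xyz": [0.6, 2.3, 0.9], "angular": [-0.7, -1.6, 0.0], "claw": 0}
    - {"xyz": [0.5, 2.3, 0.9], "angular": [-0.5, -1.4, 0.1], "claw": 0}
    - {"xyz": [0.5, 2.2, 0.9], "angular": [-0.2, -1.2, 0.3], "claw": 0}
    - {"xyz": [0.5, 2.1, 1.0], "angular": [0.1, -1.0, 0.4], "claw": 0}
    - {"xyz": [0.5, 1.9, 0.9], "angular": [0.4, -0.7, 0.6], "claw": 0}
    - {"xyz": [0.5, 1.7, 0.9], "angular": [0.7, -0.4, 0.7], "claw": 0}
    - {"xyz": [0.5, 1.5, 0.9], "angular": [1.0, 0.0, 0.8], "claw": 0}
    - {"xyz": [0.6, 1.2, 0.8], "angular": [1.2, 0.4, 0.9], "claw": 0}
    - {"xyz": [0.6, 0.9, 0.8], "angular": [1.5, 0.8, 0.9], "claw": 0}
    - {"xyz": [0.7, 0.6, 0.8], "angular": [1.7, 1.3, 0.9], "claw": 0}
    - {"xyz": [0.8, 0.2, 0.8], "angular": [1.9, 1.7, 0.9], "claw": 0}
    - {"xyz": [0.8, -0.1, 0.8], "angular": [2.1, 2.1, 0.8], "claw": 0}
    - {"xyz": [0, 0, 0], "angular": [0, 0, 0], "claw": 0}

```text
t: 8.6
eef_pos: [0.479, 0.1258, 0.0481]
ee_rot: [-3.13, 0.767, -2.962]
force: [-0.3, -0.9, 0.9]
width: 0.0007
gripper_force: 0.0
```

```bash
python3 st.py; python3 - <<'E'
from kin import *
from station import monitor, viewer
s=monitor.get_state(); print(pts(s["q"])[4].round(3).tolist())
d={n:viewer.grab_frame(n) for n in("scene","side","wrist")}; pickle.dump(d,open("f2.pkl","wb"))
a=cv2.resize(d["scene"]["color"][110:270,220:400],None,fx=2.2,fy=2.2); b=cv2.resize(d["side"]["color"][150:310,200:380],None,fx=2.2,fy=2.2)
w_=d["wrist"]["color"][:240]; top=np.hstack([a,b]); can=np.zeros((240,top.shape[1],3),np.uint8); can[:,:560]=w_
cv2.imwrite("pics/m2.png",np.vstack([top,can])); print(top.shape)
E
```

```text
[-0.255  0.248 -0.93  -2.405 -0.434  1.204] [0.479  0.1258 0.0481] [-3.13   0.767 -2.962]
[[-0.708, -0.171, 0.685], [-0.129, 0.985, 0.113], [-0.694, -0.008, -0.72]]
(352, 792, 3)
```

View pics/m2.png

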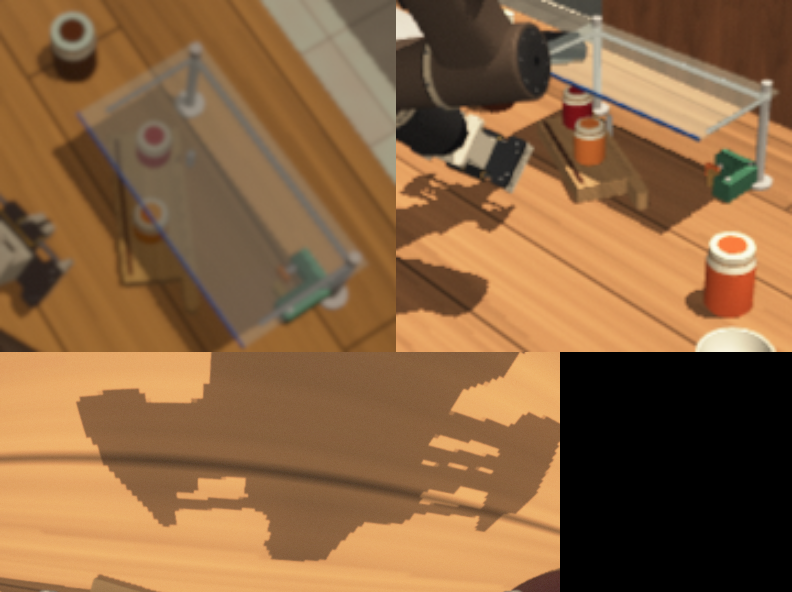

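The view shows the tool leaned forward, low, and outside the guard. The board is still with both jars standing, its near right corner at scene pixel (276,237) and handle end at (306,246), which matches my earlier estimate. Next I'll approach the near edge.

servo_tool:
  targets:
    - {"xyz": [-0.75, -0.24, 1.45], "angular": [0, 0, 0], "claw": 0}
    - {"xyz": [-0.75, -0.24, 1.45], "angular": [0, 0, 0], "claw": 0}
    - {"xyz": [-0.75, -0.24, 1.45], "angular": [0, 0, 0], "claw": 0}
    - {"xyz": [-0.75, -0.24, 1.45], "angular": [0, 0, 0], "claw": 0}
    - {"xyz": [0, 0, 0], "angular": [0, 0, 0], "claw": 0}
    - {"xyz": [-0.24, -0.23, 0.23], "angular": [0, 0, 0], "claw": 0}
    - {"xyz": [-0.24, -0.23, 0.23], "angular": [0, 0, 0], "claw": 0}
    - {"xyz": [-0.24, -0.23, 0.23], "angular": [0, 0, 0], "claw": 0}
    - {"xyz": [0, 0, 0], "angular": [0, 0, 0], "claw": 0}

```text
t: 9.65
eef_pos: [0.5551, 0.1208, 0.0299]
ee_rot: [-3.125, 0.773, -2.956]
force: [-0.1, 0.3, 0.8]
width: 0.0003
gripper_force: 0.0
```

```bash
python3 st.py; python3 - <<'E'
from kin import *
from station import monitor, viewer
s=monitor.get_state(); print(s["force"],pts(s["q"])[4].round(3).tolist())
d={n:viewer.grab_frame(n) for n in("scene","side","wrist")}; pickle.dump(d,open("f3.pkl","wb"))
a=cv2.resize(d["scene"]["color"][130:260,240:350],None,fx=3.5,fy=3.5); b=cv2.resize(d["side"]["color"][170:300,240:350],None,fx=3.5,fy=3.5)
cv2.imwrite("pics/m3.png",np.hstack([a,b]))
E
```

```text
[-0.227  0.371 -0.806 -2.454 -0.43   1.231] [0.5551 0.1208 0.0299] [-3.125  0.773 -2.956]
[-0.09092814  0.30015979  0.84013748] [[-0.703, -0.173, 0.689], [-0.132, 0.985, 0.113], [-0.698, -0.012, -0.716]]
```

View pics/m3.png

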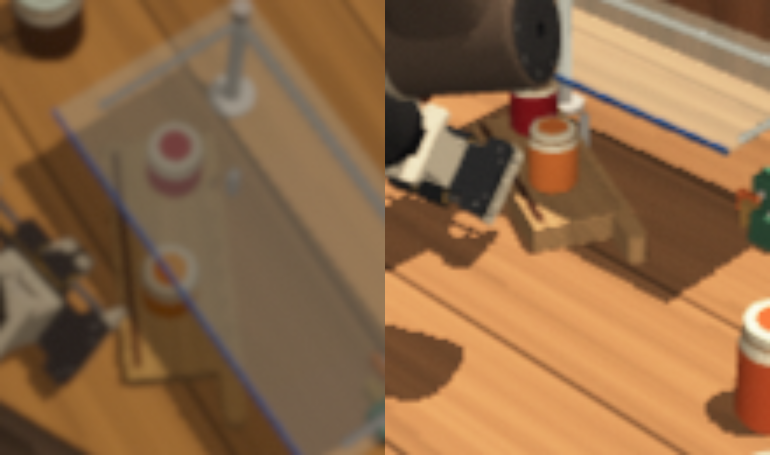

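The scene crop shows the rubber fingertip at about crop (112,312), i.e. (272,219), just short of the near edge. The edge runs from crop (112,150) to (122,380). I'll check this against the predicted points.

```bash
python3 - <<'E'
from kin import *
d=pickle.load(open("f3.pkl","rb")); f=d["scene"]
cr=lambda X,n,o:tuple(np.round((np.array(proj(d[n],X))-o)*3.5))
O=np.array([.709,.117]);th=-.43;R=E_("z",th)[:2,:2]
for n,X in [("K",(.580,.104,.02)),("C",(.577,.124,.02)),("tcp",(.555,.121,.030))]+[("edge%d"%y,(*(O+R@[-.101,y/1000]),.03)) for y in(-180,-115,-65,0,50)]+[("handle",(*(O+R@[-.008,-.22]),.03)),("pintop",(.729,.111,.042))]: print(n,cr(X,"scene",[240,130]),cr(X,"side",[240,170]))
print("tip at z.02",onplane(f,240+112/3.5,130+312/3.5,.02), "left edge end",onplane(f,240+114/3.5,130+152/3.5,.03),"right",onplane(f,240+124/3.5,130+381/3.5,.03),"pin",onplane(f,240+233/3.5,130+180/3.5,.042),"handle",onplane(f,240+231/3.5,130+415/3.5,.03))
E
```

```text
K (np.float64(99.0), np.float64(265.0)) (np.float64(101.0), np.float64(183.0))
C (np.float64(85.0), np.float64(250.0)) (np.float64(86.0), np.float64(177.0))
tcp (np.float64(66.0), np.float64(261.0)) (np.float64(72.0), np.float64(178.0))
edge-180 (np.float64(126.0), np.float64(381.0)) (np.float64(147.0), np.float64(229.0))
edge-115 (np.float64(117.0), np.float64(312.0)) (np.float64(126.0), np.float64(196.0))
edge-65 (np.float64(110.0), np.float64(260.0)) (np.float64(110.0), np.float64(173.0))
edge0 (np.float64(102.0), np.float64(194.0)) (np.float64(92.0), np.float64(143.0))
edge50 (np.float64(96.0), np.float64(144.0)) (np.float64(78.0), np.float64(122.0))
handle (np.float64(235.0), np.float64(411.0)) (np.float64(249.0), np.float64(232.0))
pintop (np.float64(233.0), np.float64(171.0)) (np.float64(196.0), np.float64(113.0))
tip at z.02 [0.56688158 0.05945186 0.02      ] left edge end [0.64847035 0.18906152 0.03      ] right [ 0.54074892 -0.00416288  0.03      ] pin [0.72449705 0.10342488 0.042     ] handle [ 0.60520287 -0.0807549   0.03      ]
```

The tip at the predicted K/C agrees with the patch at crop (75,255), and the body's front edge still has about 20 mm to the amber jar at contact. I'll push gently now.

servo_tool:
  targets:
    - {"xyz": [-0.12, -0.11, 0.12], "angular": [0, 0, 0], "claw": 0}
    - {"xyz": [-0.12, -0.11, 0.12], "angular": [0, 0, 0], "claw": 0}
    - {"xyz": [-0.12, -0.11, 0.12], "angular": [0, 0, 0], "claw": 0}
    - {"xyz": [-0.12, -0.11, 0.12], "angular": [0, 0, 0], "claw": 0}
    - {"xyz": [0, 0, 0], "angular": [0, 0, 0], "claw": 0}

```text
t: 10.3
eef_pos: [0.5622, 0.1178, 0.0294]
ee_rot: [-3.125, 0.772, -2.956]
force: [0.4, -0.0, 0.6]
width: 0.0004
gripper_force: 0.0
```

servo_tool:
  targets:
    - {"xyz": [-0.12, -0.11, 0.12], "angular": [0, 0, 0], "claw": 0}
    - {"xyz": [-0.12, -0.11, 0.12], "angular": [0, 0, 0], "claw": 0}

```text
t: 10.5
eef_pos: [0.5655, 0.1162, 0.0292]
ee_rot: [-3.126, 0.772, -2.957]
force: [-0.1, -0.2, 0.4]
width: 0.0003
gripper_force: 0.0
```

servo_tool:
  targets:
    - {"xyz": [-0.12, -0.11, 0.12], "angular": [0, 0, 0], "claw": 0}
    - {"xyz": [-0.12, -0.11, 0.12], "angular": [0, 0, 0], "claw": 0}

```text
t: 10.7
eef_pos: [0.5695, 0.1146, 0.0293]
ee_rot: [-3.126, 0.772, -2.956]
force: [-0.4, -0.4, -0.7]
width: 0.0006
gripper_force: 0.0
```

servo_tool:
  targets:
    - {"xyz": [-0.12, -0.11, 0.12], "angular": [0, 0, 0], "claw": 0}
    - {"xyz": [-0.12, -0.11, 0.12], "angular": [0, 0, 0], "claw": 0}

```text
t: 10.9
eef_pos: [0.5725, 0.1133, 0.029]
ee_rot: [-3.126, 0.771, -2.956]
force: [-6.0, 2.8, 4.2]
width: 0.0002
gripper_force: 3.0
```

servo_tool:
  targets:
    - {"xyz": [-0.12, -0.11, 0.12], "angular": [0, 0, 0], "claw": 0}
    - {"xyz": [-0.12, -0.11, 0.12], "angular": [0, 0, 0], "claw": 0}
    - {"xyz": [-0.12, -0.11, 0.12], "angular": [0, 0, 0], "claw": 0}

```text
t: 11.2
eef_pos: [0.5774, 0.1114, 0.0289]
ee_rot: [-3.126, 0.771, -2.955]
force: [-6.1, 3.7, 4.5]
width: 0.0002
gripper_force: 3.0
```

servo_tool:
  targets:
    - {"xyz": [-0.12, -0.11, 0.12], "angular": [0, 0, 0], "claw": 0}
    - {"xyz": [-0.12, -0.11, 0.12], "angular": [0, 0, 0], "claw": 0}
    - {"xyz": [-0.12, -0.11, 0.12], "angular": [0, 0, 0], "claw": 0}

```text
t: 11.5
eef_pos: [0.583, 0.109, 0.0289]
ee_rot: [-3.126, 0.771, -2.955]
force: [-5.4, 2.9, 4.0]
width: 0.0007
gripper_force: 3.1
```

servo_tool:
  targets:
    - {"xyz": [-0.12, -0.11, 0.12], "angular": [0, 0, 0], "claw": 0}

```text
t: 11.6
eef_pos: [0.5848, 0.1083, 0.0289]
ee_rot: [-3.126, 0.771, -2.955]
force: [-6.9, 2.8, 4.5]
width: 0.0003
gripper_force: 3.6
```

```bash
python3 st.py; python3 - <<'E'
from kin import *
from station import monitor, viewer
s=monitor.get_state(); print(s["force"],pts(s["q"])[4].round(3).tolist())
d={n:viewer.grab_frame(n) for n in("scene","side","wrist")}; pickle.dump(d,open("f4.pkl","wb"))
a=cv2.resize(d["scene"]["color"][130:260,240:350],None,fx=3.5,fy=3.5,interpolation=cv2.INTER_CUBIC); b=cv2.resize(d["side"]["color"][170:300,240:350],None,fx=3.5,fy=3.5,interpolation=cv2.INTER_CUBIC)
cv2.imwrite("pics/m4.png",cv2.convertScaleAbs(np.hstack([a,b]),alpha=1.5))
E
```

```text
[-0.194  0.377 -0.696 -2.329 -0.343  1.066] [0.5848 0.1083 0.0289] [-3.126  0.771 -2.955]
[-6.89897867  2.78555046  4.48569862] [[-0.705, -0.175, 0.688], [-0.133, 0.985, 0.114], [-0.697, -0.011, -0.717]]
```

View pics/m4.png

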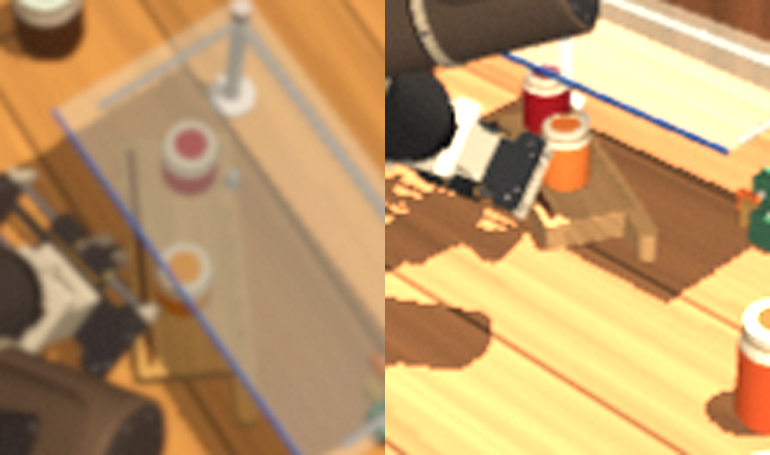

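Crop: the board has advanced about 13 mm. Both jars are standing (red at (190,150), amber at (185,275)), the pin is at (232,178) and the far edge is still a few mm short of it. I'll continue.

servo_tool:
  targets:
    - {"xyz": [-0.12, -0.11, 0.12], "angular": [0, 0, 0], "claw": 0}
    - {"xyz": [-0.12, -0.11, 0.12], "angular": [0, 0, 0], "claw": 0}

```text
t: 11.95
eef_pos: [0.5884, 0.1068, 0.0288]
ee_rot: [-3.126, 0.771, -2.955]
force: [-9.9, 4.0, 7.1]
width: 0.0001
gripper_force: 5.9
```

servo_tool:
  targets:
    - {"xyz": [-0.12, -0.11, 0.12], "angular": [0, 0, 0], "claw": 0}

```text
t: 12.05
eef_pos: [0.5889, 0.1065, 0.0284]
ee_rot: [-3.127, 0.77, -2.954]
force: [-18.4, 5.8, 14.5]
width: 0.0006
gripper_force: 9.8
```

servo_tool:
  targets:
    - {"xyz": [-0.12, -0.11, 0.12], "angular": [0, 0, 0], "claw": 0}

```text
t: 12.15
eef_pos: [0.5892, 0.1063, 0.0279]
ee_rot: [-3.127, 0.768, -2.953]
force: [-23.7, 6.3, 17.2]
width: 0.0005
gripper_force: 12.2
```

servo_tool:
  targets:
    - {"xyz": [-0.12, -0.11, 0.12], "angular": [0, 0, 0], "claw": 0}

```text
t: 12.25
eef_pos: [0.5897, 0.1058, 0.0274]
ee_rot: [-3.127, 0.767, -2.953]
force: [-28.9, 6.9, 19.0]
width: 0.0006
gripper_force: 14.0
```

```bash
python3 st.py; python3 - <<'E'
from kin import *
from station import monitor, viewer
d={n:viewer.grab_frame(n) for n in("scene","side","wrist")}; pickle.dump(d,open("f5.pkl","wb"))
def amb(f):  # orange lid/amber + red jar centroids, displacement vs start of push
    hsv=cv2.cvtColor(f["color"],cv2.COLOR_BGR2HSV); return hsv
old=pickle.load(open("f3.pkl","rb"))
for n,roi in(("scene",(slice(150,270),slice(260,350))),("side",(slice(170,260),slice(270,350)))):
    for k in(old,pickle.load(open("f4.pkl","rb")),d):
        im=k[n]["color"][roi].astype(int); b,g,r=im[...,0],im[...,1],im[...,2]
        red=(r>1.7*g)&(abs(b-g)<45)&(r>90)
        ys,xs=np.nonzero(red); print(n,len(xs),xs.mean()+roi[1].start,ys.mean()+roi[0].start)
E
```

```text
[-0.179  0.379 -0.667 -2.281 -0.317  1.006] [0.5897 0.1058 0.0274] [-3.127  0.767 -2.953]
scene 35 288.6857142857143 181.85714285714286
scene 30 293.8666666666667 172.1
scene 28 294.60714285714283 170.17857142857142
side 186 295.48924731182797 205.16129032258064
side 195 300.6717948717949 202.27692307692308
side 187 300.0320855614973 202.2566844919786
```

The push stopped firmly after about 18 mm. The contact geometry puts the board's near edge at x = -102 mm when the origin is on the pin, so the notch is home. I'll back off and shift to the swing push point.

servo_tool:
  targets:
    - {"xyz": [0.4, 0.38, -0.4], "angular": [0, 0, 0], "claw": 0}
    - {"xyz": [0.4, 0.38, -0.4], "angular": [0, 0, 0], "claw": 0}
    - {"xyz": [0.4, 0.38, -0.4], "angular": [0, 0, 0], "claw": 0}
    - {"xyz": [0.4, 0.38, -0.4], "angular": [0, 0, 0], "claw": 0}
    - {"xyz": [0.62, -1.23, -0.58], "angular": [0, 0, 0], "claw": 0}
    - {"xyz": [0.62, -1.23, -0.58], "angular": [0, 0, 0], "claw": 0}
    - {"xyz": [0.62, -1.23, -0.58], "angular": [0, 0, 0], "claw": 0}
    - {"xyz": [0.62, -1.23, -0.58], "angular": [0, 0, 0], "claw": 0}
    - {"xyz": [0, 0, 0], "angular": [0, 0, 0], "claw": 0}

```text
t: 13.3
eef_pos: [0.5456, 0.0592, 0.0294]
ee_rot: [-3.124, 0.772, -2.956]
force: [0.2, 0.4, 0.4]
width: 0.0004
gripper_force: 0.0
```

```bash
python3 st.py; python3 - <<'E'
from kin import *
from station import monitor, viewer
s=monitor.get_state(); print(s["force"].round(1),pts(s["q"])[4].round(3).tolist())
d={n:viewer.grab_frame(n) for n in("scene","side","wrist")}; pickle.dump(d,open("f6.pkl","wb"))
a=cv2.resize(d["scene"]["color"][130:260,240:350],None,fx=3.5,fy=3.5,interpolation=cv2.INTER_CUBIC); b=cv2.resize(d["side"]["color"][170:300,240:350],None,fx=3.5,fy=3.5,interpolation=cv2.INTER_CUBIC)
cv2.imwrite("pics/m6.png",cv2.convertScaleAbs(np.hstack([a,b]),alpha=1.5))
cr=lambda X,n,o:tuple(np.round((np.array(proj(d[n],X))-o)*3.5).astype(int))
O=np.array([.729,.111])
for th in(-.40,-.46):
    R=E_("z",th)[:2,:2]
    for nm,l,z in[("nearR",(-.101,-.18),.03),("nearL",(-.101,.05),.03),("handle",(-.008,-.22),.03)]: X=(*(O+R@l),z); print(th,nm,cr(X,"scene",[240,130]),cr(X,"side",[240,170]))
E
```

```text
[-0.291  0.332 -0.729 -2.149 -0.373  0.963] [0.5456 0.0592 0.0294] [-3.124  0.772 -2.956]
[0.2 0.4 0.4] [[-0.704, -0.173, 0.689], [-0.132, 0.985, 0.112], [-0.698, -0.012, -0.716]]
-0.4 nearR (np.int64(155), np.int64(377)) (np.int64(172), np.int64(224))
-0.4 nearL (np.int64(116), np.int64(142)) (np.int64(94), np.int64(119))
-0.4 handle (np.int64(265), np.int64(405)) (np.int64(274), np.int64(225))
-0.46 nearR (np.int64(142), np.int64(372)) (np.int64(159), np.int64(223))
-0.46 nearL (np.int64(119), np.int64(136)) (np.int64(95), np.int64(116))
-0.46 handle (np.int64(250), np.int64(406)) (np.int64(261), np.int64(228))
```

View pics/m6.png

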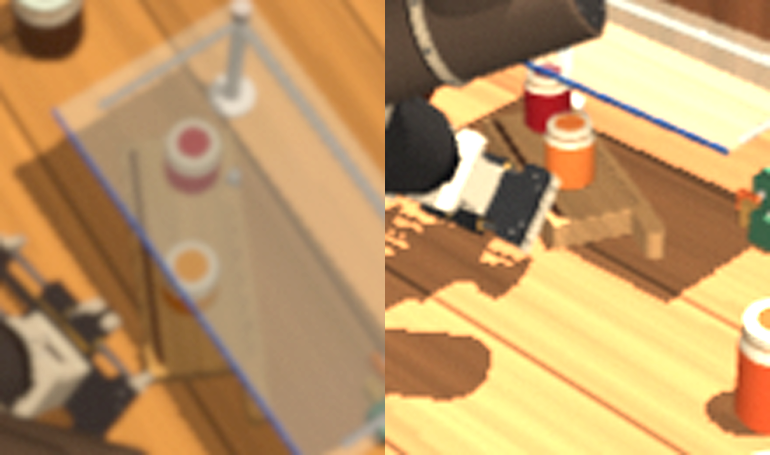

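The crop shows the board home at about -0.43 rad: near right corner (150,378), handle end (256,415), pin (233,178) at the notch. Both jars are upright and the tool is clear. Next I'll plan the swing arc.

```bash
cat > arc.py <<'E'
from kin import *
from station import monitor
O=np.array([.729,.111]); off=np.array([.0235,-.0062])
def tcp(th,gap=0): # TCP for contact at board (-.101-gap,-.115)
    return O+E_("z",th)[:2,:2]@[-.101-gap,-.115]-off
E
python3 - <<'E'
from arc import *
s=monitor.get_state(); T=pts(s["q"])[4]; q=s["q"]; p=s["eef_pos"][:2]; z=.0285
W=[tcp(-.43,.006)]+[tcp(t) for t in np.arange(-.43,.131,.04)]
for t,x in zip(["app"]+list(np.arange(-.43,.131,.04).round(2)),W):
    q,e=iks(np.array([*x,z]),T,q); d=np.array([*(x-p),0]); print(t,x.round(4),"tool cm",(T.T@d*100).round(2),round(e,4),"q5",q[4].round(2),"q4",q[3].round(2)); p=x
E
```

```text
app [0.5603 0.0573] tool cm [-0.97 -0.56  0.95] 0.0 q5 -0.35 q4 -2.12
-0.43 [0.5658 0.0548] tool cm [-0.35 -0.34  0.35] 0.0 q5 -0.34 q4 -2.1
-0.39 [0.5684 0.0492] tool cm [-0.11 -0.59  0.12] 0.0 q5 -0.33 q4 -2.06
-0.35 [0.5712 0.0438] tool cm [-0.13 -0.58  0.13] 0.0 q5 -0.32 q4 -2.03
-0.31 [0.5742 0.0385] tool cm [-0.14 -0.58  0.15] 0.0 q5 -0.31 q4 -2.0
-0.27 [0.5775 0.0333] tool cm [-0.16 -0.57  0.17] 0.0 q5 -0.3 q4 -1.97
-0.23 [0.5809 0.0283] tool cm [-0.18 -0.56  0.18] 0.0 q5 -0.3 q4 -1.94
-0.19 [0.5846 0.0233] tool cm [-0.19 -0.55  0.2 ] 0.0 q5 -0.29 q4 -1.91
-0.15 [0.5884 0.0186] tool cm [-0.21 -0.54  0.21] 0.0 q5 -0.28 q4 -1.88
-0.11 [0.5925 0.014 ] tool cm [-0.22 -0.52  0.23] 0.0 q5 -0.28 q4 -1.85
-0.07 [0.5967 0.0095] tool cm [-0.24 -0.51  0.24] 0.0 q5 -0.27 q4 -1.82
-0.03 [0.6011 0.0053] tool cm [-0.25 -0.5   0.25] 0.0 q5 -0.27 q4 -1.79
0.01 [0.6057 0.0012] tool cm [-0.27 -0.48  0.27] 0.0 q5 -0.26 q4 -1.77
0.05 [ 0.6104 -0.0027] tool cm [-0.28 -0.47  0.28] 0.0 q5 -0.26 q4 -1.74
0.09 [ 0.6152 -0.0064] tool cm [-0.29 -0.45  0.29] 0.0 q5 -0.25 q4 -1.71
0.13 [ 0.6203 -0.0099] tool cm [-0.31 -0.43  0.31] 0.0 q5 -0.25 q4 -1.69
```

servo_tool:
  targets:
    - {"xyz": [-0.32, -0.19, 0.32], "angular": [0, 0, 0], "claw": 0}
    - {"xyz": [-0.32, -0.19, 0.32], "angular": [0, 0, 0], "claw": 0}
    - {"xyz": [-0.32, -0.19, 0.32], "angular": [0, 0, 0], "claw": 0}
    - {"xyz": [-0.18, -0.17, 0.18], "angular": [0, 0, 0], "claw": 0}
    - {"xyz": [-0.18, -0.17, 0.18], "angular": [0, 0, 0], "claw": 0}
    - {"xyz": [-0.06, -0.29, 0.06], "angular": [0, 0, 0], "claw": 0}
    - {"xyz": [-0.06, -0.29, 0.06], "angular": [0, 0, 0], "claw": 0}
    - {"xyz": [-0.06, -0.29, 0.06], "angular": [0, 0, 0], "claw": 0}
    - {"xyz": [-0.06, -0.29, 0.06], "angular": [0, 0, 0], "claw": 0}

```text
t: 14.35
eef_pos: [0.5707, 0.0436, 0.029]
ee_rot: [-3.126, 0.772, -2.956]
force: [-1.6, 1.7, -0.1]
width: 0.0007
gripper_force: 1.0
```

servo_tool:
  targets:
    - {"xyz": [-0.07, -0.29, 0.07], "angular": [0, 0, 0], "claw": 0}
    - {"xyz": [-0.07, -0.29, 0.08], "angular": [0, 0, 0], "claw": 0}

```text
t: 14.55
eef_pos: [0.5739, 0.0381, 0.029]
ee_rot: [-3.126, 0.772, -2.957]
force: [-0.7, 2.5, -0.3]
width: 0.0006
gripper_force: 1.0
```

```bash
cat > chk.py <<'E'
from arc import *
s=monitor.get_state(); p=s["eef_pos"][:2]; K=p+off; r=K-O
# board yaw such that the edge line x=-.101 passes through K
rho=np.hypot(*r); th=np.arctan2(r[1],r[0])-(np.pi-np.arcsin(np.sqrt(max(rho**2-.101**2,0))/rho)*-1)
th=(th+np.pi)%(2*np.pi)-np.pi
print("t",s["t"],"tcp",s["eef_pos"].round(4),"F",s["force"].round(1),"yaw if touching",th.round(3),"y on edge",-np.sqrt(max(rho**2-.101**2,0)).round(4), pts(s["q"])[4][:,2].round(3))
E
python3 chk.py
```

```text
t 14.55 tcp [0.5739 0.0381 0.029 ] F [-0.7  2.5 -0.3] yaw if touching -0.312 y on edge -0.1157 [ 0.688  0.113 -0.717]
```

servo_tool:
  targets:
    - {"xyz": [-0.08, -0.29, 0.08], "angular": [0, 0, 0], "claw": 0}
    - {"xyz": [-0.08, -0.29, 0.09], "angular": [0, 0, 0], "claw": 0}
    - {"xyz": [-0.09, -0.28, 0.09], "angular": [0, 0, 0], "claw": 0}
    - {"xyz": [-0.09, -0.28, 0.09], "angular": [0, 0, 0], "claw": 0}

```text
t: 14.95
eef_pos: [0.5807, 0.0278, 0.029]
ee_rot: [-3.126, 0.772, -2.956]
force: [-1.6, 1.6, 0.3]
width: 0.0005
gripper_force: 0.9
```

servo_tool:
  targets:
    - {"xyz": [-0.1, -0.28, 0.1], "angular": [0, 0, 0], "claw": 0}
    - {"xyz": [-0.1, -0.28, 0.1], "angular": [0, 0, 0], "claw": 0}
    - {"xyz": [-0.1, -0.27, 0.11], "angular": [0, 0, 0], "claw": 0}
    - {"xyz": [-0.11, -0.27, 0.11], "angular": [0, 0, 0], "claw": 0}

```text
t: 15.35
eef_pos: [0.5884, 0.018, 0.029]
ee_rot: [-3.126, 0.772, -2.956]
force: [-2.0, 1.6, 0.1]
width: 0.0008
gripper_force: 1.0
```

servo_tool:
  targets:
    - {"xyz": [-0.11, -0.26, 0.11], "angular": [0, 0, 0], "claw": 0}
    - {"xyz": [-0.11, -0.26, 0.12], "angular": [0, 0, 0], "claw": 0}

```text
t: 15.55
eef_pos: [0.5925, 0.0135, 0.029]
ee_rot: [-3.126, 0.772, -2.956]
force: [-1.7, 2.5, -1.1]
width: 0.0002
gripper_force: 1.0
```

```bash
python3 chk.py; python3 - <<'E'
from kin import *
from station import viewer
d={n:viewer.grab_frame(n) for n in("scene","side","wrist")}; pickle.dump(d,open("f7.pkl","wb"))
o=pickle.load(open("f6.pkl","rb"))
# amber-lid blob & red-lid blob via template match from the f6 frame, as displacement
for n,(x0,y0,x1,y1) in(("scene",(286,197,303,222)),("scene",(286,162,304,186)),("side",(284,198,302,226))):
    t=o[n]["color"][y0:y1,x0:x1]; r=cv2.matchTemplate(d[n]["color"][y0-25:y1+25,x0-25:x1+40],t,cv2.TM_CCOEFF_NORMED); m=cv2.minMaxLoc(r); print(n,(x0,y0),"shift",m[3][0]-25,m[3][1]-25,round(m[1],2))
E
```

```text
t 15.55 tcp [0.5925 0.0135 0.029 ] F [-1.7  2.5 -1.1] yaw if touching -0.11 y on edge -0.1155 [ 0.688  0.113 -0.716]
scene (286, 197) shift 17 24 0.85
scene (286, 162) shift 0 4 0.98
side (284, 198) shift -11 17 0.53
```

The red jar's shift of (0,+4) px is what a swing to -0.11 rad predicts, so the board is turning as planned. I'll continue.

servo_tool:
  targets:
    - {"xyz": [-0.12, -0.26, 0.12], "angular": [0, 0, 0], "claw": 0}
    - {"xyz": [-0.12, -0.26, 0.12], "angular": [0, 0, 0], "claw": 0}
    - {"xyz": [-0.12, -0.25, 0.12], "angular": [0, 0, 0], "claw": 0}
    - {"xyz": [-0.13, -0.25, 0.13], "angular": [0, 0, 0], "claw": 0}

```text
t: 16.1
eef_pos: [0.6011, 0.0047, 0.029]
ee_rot: [-3.126, 0.772, -2.956]
force: [-2.5, 2.0, -0.1]
width: 0.0001
gripper_force: 1.0
```

servo_tool:
  targets:
    - {"xyz": [-0.13, -0.24, 0.13], "angular": [0, 0, 0], "claw": 0}

```text
t: 16.2
eef_pos: [0.6031, 0.0028, 0.0289]
ee_rot: [-3.126, 0.772, -2.956]
force: [-5.9, 4.4, 1.7]
width: 0.0005
gripper_force: 2.8
```

servo_tool:
  targets:
    - {"xyz": [-0.13, -0.24, 0.13], "angular": [0, 0, 0], "claw": 0}

```text
t: 16.3
eef_pos: [0.6047, 0.0013, 0.0287]
ee_rot: [-3.127, 0.771, -2.956]
force: [-6.7, 3.9, 3.1]
width: 0.0006
gripper_force: 3.0
```

servo_tool:
  targets:
    - {"xyz": [-0.14, -0.24, 0.14], "angular": [0, 0, 0], "claw": 0}

```text
t: 16.4
eef_pos: [0.6071, -0.0008, 0.0287]
ee_rot: [-3.127, 0.771, -2.956]
force: [-3.3, 3.7, 0.2]
width: 0.0006
gripper_force: 1.7
```

```bash
python3 chk.py; python3 - <<'E'
from kin import *
from station import viewer
d={n:viewer.grab_frame(n) for n in("scene","side")}; pickle.dump(d,open("f8.pkl","wb"))
O=np.array([.729,.111])
for th in(0,.05,.1):
    R=E_("z",th)[:2,:2]; print(th,"handle far tip",np.round(proj(d["side"],(*(O+R@[.002,-.22]),.03)),1),np.round(proj(d["scene"],(*(O+R@[.002,-.22]),.03)),1))
print("plunger",np.round(proj(d["side"],(.742,-.11,.015)),1))
E
```

```text
t 16.4 tcp [ 0.6071 -0.0008  0.0287] F [-3.3  3.7  0.2] yaw if touching 0.022 y on edge -0.1158 [ 0.688  0.114 -0.717]
0 handle far tip [340.5 226.3] [344.7 235.5]
0.05 handle far tip [342.4 225.1] [347.6 233.7]
0.1 handle far tip [344.2 223.9] [350.3 231.6]
plunger [342.5 228.8]
```

servo_tool:
  targets:
    - {"xyz": [-0.07, -0.12, 0.07], "angular": [0, 0, 0], "claw": 0}

```text
t: 16.6
eef_pos: [0.6086, -0.0022, 0.0288]
ee_rot: [-3.126, 0.771, -2.956]
force: [-3.6, 1.8, -0.8]
width: 0.0006
gripper_force: 1.3
```

servo_tool:
  targets:
    - {"xyz": [-0.07, -0.12, 0.07], "angular": [0, 0, 0], "claw": 0}

```text
t: 16.7
eef_pos: [0.61, -0.0035, 0.0289]
ee_rot: [-3.126, 0.772, -2.957]
force: [-2.7, 1.9, -1.0]
width: 0.0005
gripper_force: 1.0
```

servo_tool:
  targets:
    - {"xyz": [-0.07, -0.12, 0.07], "angular": [0, 0, 0], "claw": 0}

```text
t: 16.8
eef_pos: [0.6114, -0.0047, 0.029]
ee_rot: [-3.125, 0.772, -2.957]
force: [-1.8, 0.5, -0.4]
width: 0.0003
gripper_force: 0.9
```

```bash
python3 chk.py
```

```text
t 16.8 tcp [ 0.6114 -0.0047  0.029 ] F [-1.8  0.5 -0.4] yaw if touching 0.058 y on edge -0.1162 [ 0.688  0.112 -0.717]
```

servo_tool:
  targets:
    - {"xyz": [-0.07, -0.11, 0.07], "angular": [0, 0, 0], "claw": 0}

```text
t: 16.9
eef_pos: [0.6127, -0.0057, 0.029]
ee_rot: [-3.125, 0.772, -2.956]
force: [-2.6, 0.0, -1.1]
width: 0.0005
gripper_force: 0.9
```

servo_tool:
  targets:
    - {"xyz": [-0.07, -0.11, 0.07], "angular": [0, 0, 0], "claw": 0}

```text
t: 17.0
eef_pos: [0.6139, -0.0066, 0.0291]
ee_rot: [-3.125, 0.772, -2.956]
force: [-1.7, 1.0, -1.4]
width: 0.0003
gripper_force: 0.9
```

```bash
python3 chk.py; python3 - <<'E'
from kin import *
from station import viewer
d={n:viewer.grab_frame(n) for n in("scene","side")}; pickle.dump(d,open("f9.pkl","wb"))
f0=pickle.load(open("f7.pkl","rb"))
for k in (f0,pickle.load(open("f8.pkl","rb")),d):
    im=k["side"]["color"][205:250,325:375]; h=cv2.cvtColor(im,cv2.COLOR_BGR2HSV); m=(h[...,0]<14)&(h[...,1]>150)&(h[...,2]>80); g=(h[...,0]>65)&(h[...,0]<95)&(h[...,1]>80)
    ys,xs=np.nonzero(m); print("orange",len(xs),xs.mean()+325 if len(xs) else 0,ys.mean()+205 if len(xs) else 0,"green",g.sum())
E
```

```text
t 17.0 tcp [ 0.6139 -0.0066  0.0291] F [-1.7  1.  -1.4] yaw if touching 0.078 y on edge -0.1162 [ 0.689  0.112 -0.716]
orange 401 342.59850374064837 231.33665835411472 green 265
orange 377 342.38992042440316 232.81962864721487 green 261
orange 392 342.76275510204084 232.9719387755102 green 262
```

servo_tool:
  targets:
    - {"xyz": [-0.07, -0.11, 0.07], "angular": [0, 0, 0], "claw": 0}

```text
t: 17.2
eef_pos: [0.6148, -0.0072, 0.0291]
ee_rot: [-3.126, 0.772, -2.956]
force: [-2.9, 0.6, 0.7]
width: 0.0001
gripper_force: 1.5
```

servo_tool:
  targets:
    - {"xyz": [-0.07, -0.11, 0.07], "angular": [0, 0, 0], "claw": 0}

```text
t: 17.3
eef_pos: [0.6158, -0.0079, 0.029]
ee_rot: [-3.126, 0.772, -2.956]
force: [-4.0, -0.2, 0.8]
width: 0.0002
gripper_force: 1.9
```

```bash
python3 chk.py; python3 - <<'E'
from kin import *
from station import viewer
d={n:viewer.grab_frame(n) for n in("scene","side","wrist")}; pickle.dump(d,open("f10.pkl","wb"))
a=cv2.resize(d["scene"]["color"][195:265,305:385],None,fx=5,fy=5,interpolation=cv2.INTER_CUBIC); b=cv2.resize(d["side"]["color"][190:260,310:390],None,fx=5,fy=5,interpolation=cv2.INTER_CUBIC)
c=cv2.resize(d["side"]["color"][160:260,260:375],(400,240)); w_=cv2.resize(d["wrist"]["color"],(320,240)); low=np.zeros((240,800,3),np.uint8); low[:,:400]=c; low[:,400:720]=w_
cv2.imwrite("pics/m10.png",cv2.convertScaleAbs(np.vstack([np.hstack([a,b]),low]),alpha=1.5))
E
```

```text
t 17.3 tcp [ 0.6158 -0.0079  0.029 ] F [-4.  -0.2  0.8] yaw if touching 0.093 y on edge -0.1162 [ 0.688  0.113 -0.717]
```

servo_tool:
  targets:
    - {"xyz": [-0.07, -0.1, 0.07], "angular": [0, 0, 0], "claw": 0}

```text
t: 17.55
eef_pos: [0.6168, -0.0086, 0.029]
ee_rot: [-3.126, 0.772, -2.956]
force: [-4.0, 1.2, 1.5]
width: 0.0001
gripper_force: 2.0
```

servo_tool:
  targets:
    - {"xyz": [-0.07, -0.1, 0.07], "angular": [0, 0, 0], "claw": 0}

```text
t: 17.65
eef_pos: [0.6181, -0.0095, 0.029]
ee_rot: [-3.126, 0.772, -2.956]
force: [-3.9, 0.7, 2.0]
width: 0.0001
gripper_force: 2.1
```

```bash
python3 chk.py
```

```text
t 17.65 tcp [ 0.6181 -0.0095  0.029 ] F [-3.9  0.7  2. ] yaw if touching 0.112 y on edge -0.1162 [ 0.688  0.113 -0.717]
```

servo_tool:
  targets:
    - {"xyz": [-0.07, -0.1, 0.07], "angular": [0, 0, 0], "claw": 0}

```text
t: 17.75
eef_pos: [0.6193, -0.0104, 0.0289]
ee_rot: [-3.126, 0.772, -2.956]
force: [-4.6, 1.3, 1.7]
width: 0.0004
gripper_force: 2.2
```

```bash
python3 chk.py; python3 - <<'E'
from kin import *
from station import viewer
d={n:viewer.grab_frame(n) for n in("scene","side","wrist")}; pickle.dump(d,open("f10.pkl","wb"))
a=cv2.resize(d["scene"]["color"][195:265,305:385],None,fx=5,fy=5,interpolation=cv2.INTER_CUBIC); b=cv2.resize(d["side"]["color"][190:260,310:390],None,fx=5,fy=5,interpolation=cv2.INTER_CUBIC)
c=cv2.resize(d["side"]["color"][150:260,255:375],(400,240)); w_=cv2.resize(d["wrist"]["color"],(320,240)); low=np.zeros((240,800,3),np.uint8); low[:,:400]=c; low[:,400:720]=w_
cv2.imwrite("pics/m10.png",cv2.convertScaleAbs(np.vstack([np.hstack([a,b]),low]),alpha=1.5))
E
```

```text
t 17.75 tcp [ 0.6193 -0.0104  0.0289] F [-4.6  1.3  1.7] yaw if touching 0.121 y on edge -0.1163 [ 0.688  0.113 -0.717]
```

View pics/m10.png

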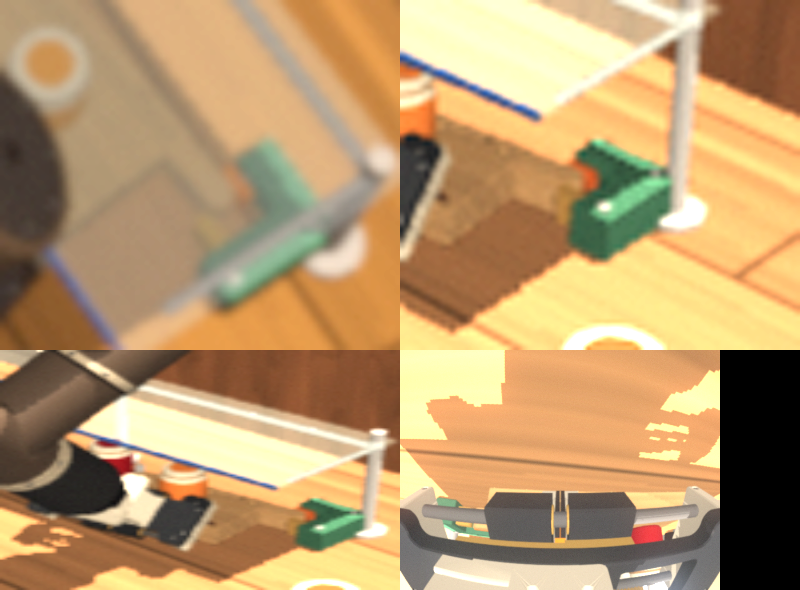

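The picture shows the handle end against the orange plunger (scene crop (240,185)), nearly pressed to the green block. The brass nose is at (212,235) on the near side of the handle. I'll press on until it turns stiff, to be sure the nose is past.

servo_tool:
  targets:
    - {"xyz": [-0.07, -0.1, 0.07], "angular": [0, 0, 0], "claw": 0}

```text
t: 18.0
eef_pos: [0.6203, -0.0112, 0.0289]
ee_rot: [-3.126, 0.772, -2.957]
force: [-4.7, 1.9, 1.3]
width: 0.0005
gripper_force: 2.3
```

servo_tool:
  targets:
    - {"xyz": [-0.07, -0.1, 0.07], "angular": [0, 0, 0], "claw": 0}

```text
t: 18.1
eef_pos: [0.621, -0.0116, 0.0287]
ee_rot: [-3.127, 0.771, -2.957]
force: [-11.4, 2.9, 5.2]
width: 0.0004
gripper_force: 5.4
```

```bash
python3 chk.py; python3 - <<'E'
from kin import *
from station import viewer
d=viewer.grab_frame("scene"); pickle.dump({"scene":d},open("f11.pkl","wb"))
# brass nose and orange plunger blobs in the scene view, over time
for n in("f0","f2","f6","f7","f8","f9","f10","f11"):
    im=pickle.load(open(n+".pkl","rb"))["scene"]["color"][225:255,335:365].astype(int); b,g,r=im[...,0],im[...,1],im[...,2]
    gr=(g>r+5)&(g>b-10); o=(r>1.75*g)
    br=(r-b>45)&(r>g)&(r<1.6*g)
    c=lambda m:(int(m.sum()),*np.round([np.nonzero(m)[1].mean()+335,np.nonzero(m)[0].mean()+225],1)) if m.any() else 0
    print(n,"green",c(gr),"orange",c(o),"brass",c(br))
E
```

```text
t 18.1 tcp [ 0.621  -0.0116  0.0287] F [-11.4   2.9   5.2] yaw if touching 0.134 y on edge -0.1163 [ 0.688  0.114 -0.717]
f0 green (250, np.float64(357.5), np.float64(239.4)) orange 0 brass (103, np.float64(353.6), np.float64(241.2))
f2 green (244, np.float64(357.6), np.float64(239.3)) orange 0 brass (84, np.float64(355.2), np.float64(242.0))
f6 green (246, np.float64(357.6), np.float64(239.3)) orange 0 brass (92, np.float64(354.4), np.float64(241.6))
f7 green (245, np.float64(357.6), np.float64(239.3)) orange 0 brass (92, np.float64(354.5), np.float64(241.7))
f8 green (247, np.float64(357.5), np.float64(239.4)) orange 0 brass (90, np.float64(354.7), np.float64(241.6))
f9 green (247, np.float64(357.6), np.float64(239.3)) orange 0 brass (85, np.float64(355.5), np.float64(241.7))
f10 green (242, np.float64(357.6), np.float64(239.6)) orange 0 brass (83, np.float64(356.3), np.float64(241.4))
f11 green (238, np.float64(357.7), np.float64(239.7)) orange 0 brass (85, np.float64(356.2), np.float64(241.2))
```

It went stiff at the plunger's hard stop, so the nose has sprung out behind the handle. I'll retreat straight back.

servo_tool:
  targets:
    - {"xyz": [0.14, 0.01, -0.14], "angular": [0, 0, 0], "claw": 0}
    - {"xyz": [0.21, 0.01, -0.21], "angular": [0, 0, 0], "claw": 0}
    - {"xyz": [0.21, 0.01, -0.21], "angular": [0, 0, 0], "claw": 0}
    - {"xyz": [0.5, 0.03, -0.5], "angular": [0, 0, 0], "claw": 0}
    - {"xyz": [0.7, 0.04, -0.7], "angular": [0, 0, 0], "claw": 0}
    - {"xyz": [0.9, 0.05, -0.9], "angular": [0, 0, 0], "claw": 0}
    - {"xyz": [0.9, 0.05, -0.9], "angular": [0, 0, 0], "claw": 0}
    - {"xyz": [0.9, 0.05, -0.9], "angular": [0, 0, 0], "claw": 0}
    - {"xyz": [0.7, 0.05, -0.7], "angular": [0, 0, 0], "claw": 0}
    - {"xyz": [0.4, 0.02, -0.4], "angular": [0, 0, 0], "claw": 0}
    - {"xyz": [0, 0, 0], "angular": [0, 0, 0], "claw": 0}
    - {"xyz": [0, 0, 0], "angular": [0, 0, 0], "claw": 0}
    - {"xyz": [0, 0, 0], "angular": [0, 0, 0], "claw": 0}

```text
t: 19.45
eef_pos: [0.5443, -0.0225, 0.0302]
ee_rot: [-3.125, 0.772, -2.956]
force: [-0.2, -1.7, -0.1]
width: 0.0003
gripper_force: 0.0
```

```bash
python3 chk.py; python3 - <<'E'
from kin import *
from station import viewer
d={n:viewer.grab_frame(n) for n in("scene","side")}; pickle.dump(d,open("f12.pkl","wb"))
o=pickle.load(open("f6.pkl","rb")); p=pickle.load(open("f10.pkl","rb"))
O=np.array([.729,.111])
for nm,src,n,(x0,y0,x1,y1) in(("amber lid now/f10",p,"scene",(307,200,323,218)),("red vs f6",o,"scene",(286,162,304,186)),("handle now/f10",p,"scene",(338,225,352,242)),("dark jar",o,"scene",(240,115,268,148)),("orange jar",o,"scene",(315,318,342,345))):
    t=src[n]["color"][y0:y1,x0:x1]; r=cv2.matchTemplate(d[n]["color"][y0-12:y1+12,x0-12:x1+12],t,cv2.TM_CCOEFF_NORMED); m=cv2.minMaxLoc(r); print(nm,"shift",m[3][0]-12,m[3][1]-12,round(m[1],2))
def pred(l,z,a,b):
    q=[np.array(proj(d["scene"],(*(O+E_("z",t)[:2,:2]@l),z))) for t in(a,b)]; return (q[1]-q[0]).round(1)
print("pred red -.43->.1",pred([-.034,.013],.096,-.43,.1),"amber f10 abs at .12",proj(d["scene"],(*(O+E_("z",.12)[:2,:2]@[-.053,-.1]),.096)))
E
```

```text
t 19.45 tcp [ 0.5443 -0.0225  0.0302] F [-0.2 -1.7 -0.1] yaw if touching -0.363 y on edge -0.1879 [ 0.689  0.113 -0.716]
amber lid now/f10 shift 0 0 0.78
red vs f6 shift 0 6 0.97
handle now/f10 shift 1 0 0.95
dark jar shift 0 0 1.0
orange jar shift 0 0 1.0
pred red -.43->.1 [0.2 5.6] amber f10 abs at .12 (np.float64(314.7530922828696), np.float64(206.04742587055676))
```

Red jar, amber jar, handle and bystanders are all where they should be, and the robot touches nothing. Handing in.

```bash
python3 -c "
from station import order
print(order.job_done())"
```

```text
the job is handed in; nothing more can be done
None
```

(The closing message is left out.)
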